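Slide the pan under the tip-out scale, load the lemons, slide it to the big ring

ROBOT

A 6-joint arm with a two-finger parallel gripper is mounted at the origin on a cart in front of the work surface, level with it; the furniture and walls round the work are solid. World frame = base frame: x ahead of the robot, y to its left, z up, the work surface at z = 0. Lengths are in mm, angles in rad, forces in N, time in s.
With the tool pointing down it reaches from about 350 to 725 mm from the base axis. Payload 6 kg.
Tool frame: the origin (TCP) lies midway between the tips of the shut fingers; the grasp point (between the pads) lies 19 mm behind it (manip.grip_point_offset is the distance from the TCP to the grasp point, in mm); z points along the fingers, y is the line along which they close (so a half turn about z gives the same grasp; the last joint's range is limited). The gripper opens to 85 mm and grips with 20 to 120 N. Pads are 22 mm wide; open, the fingers measure 114 mm over their backs; the gripper's body (76 mm by 85 mm) begins 54 mm behind the grasp point. The pads swing forward as they close: fully open they stand 13 mm farther back than shut.
Start: joints at [-0.803, 0.04, 0.085, 0, -1.615, -0.334], TCP at [252.199, -544.398, 231.261] pointing down, gripper open.
Joint ranges: [-2.56, 2.56], [-1.29, 2.01], [-1.08, 1.49], [-3.29, 1.98], [-2.81, -0.18], [-2.99, 2.99]. Speed limits (rad/s): [2.57, 2.57, 3.01, 3.14, 3.14, 3.14].

INTERFACE

Orientations are given as a unit quaternion [x, y, z, w].
In Python, from cell import manip gives the robot as it stands.
- The arm moves only by the shell command python3 -m pendant 'ROWS'. ROWS is JSON, a list of rows, each a list of 3 entries, a list of its own where there are three numbers: the opening, from 0 (shut) to 1 (fully open), then the shift along the tool's x, y, z as a fraction of full scale, then the turn about the tool's z as a fraction of full scale. A call has exactly 8 rows; each row is the pose to reach, as a shift and turn from the pose commanded when the call began, along the tool's axes at that moment; what a row does not reach only later rows make up. Full scale, the value 1, is 80 cm for a shift and 60 degrees for a turn. A row lasts 1/8 s, in which the tool goes at most 62.5 mm and 10.7 degrees, less where a joint would pass 70% of its speed; a pose out of reach is approached as far as the arm can. A call with a number of a shift or a turn outside -1 to 1 is refused whole. A call with a gripper value outside its range is refused whole. The fingers move at their own pace and stop on an object; the grip force is fixed at half the most. Time passes only in rows, so rows that repeat a pose let the fingers close, or fill a call up. It gives the time, the measured TCP pose, the force, the opening and the grip force at its end, in the units of the state.
- manip.get_state(): the state, without advancing time (a new reading comes with each control period).
- manip.get_image(name): name is "scene" or "top"; returns the picture (384x512x3 uint8, blue, green, red); there is no depth.
- manip.get_calibration(name): a dict with "vfov" (degrees; the focal length in pixels is half the picture's height over the tangent of half this angle, whatever the lens; pixels are square), "cx", "cy" (the principal point, pixels), "distortion" ([k1, k2, p1, p2, k3] as OpenCV has them; the pictures are not rectified), "position" and "rotation" of the camera in the world. Camera axes: x right, y down, z forward; pixel columns grow to the right and rows downward; lengths in mm; the calibration is good to about 2 mm. A picture is of the moment at which its call begins. get_calibration takes no time and is no camera call.
- manip.close_job(): hands the job in; it is judged then, once.
Trained networks look in the newest picture that a camera, given by its name, has taken for a name from the list of things; names that differ only in an ending like _2 or _b are one class to them, and where a whole thing is asked for, a point or a joint stands for the part that bears it (a point fixed in the world has none). Each returns a list of dicts, best first, with "conf" (0 to 1); they miss things now and then, are a little off and sometimes report something else, mostly with a low value. They report only what shows in the picture. A call takes as long as a camera call.
- manip.spot_in(camera, query): "point" ([column, row] in pixels, amid what is visible of it).
The state is a dict: "t": time; "qpos": joint angles; "qd": joint speeds; "joint_efforts": joint torques, N m; "eef_pos": TCP position; "orientation": TCP orientation; "force": force on the tool from outside, world axes, zero at the start; "wrist_torque": the same for the moment, N m; "opening": finger opening in mm; "grasp_force": force on a finger pad.
Only numpy, scipy, OpenCV 4.12 (cv2) and the standard library are available. Lean on these libraries where they do the work, as an engineer would, in place of code of your own. Each camera call takes 0.05 s, during which the arm holds its last target. There are 200 camera calls.

TASK

Without ever lifting the saucepan off the glass, slide it out from under the wire shelf to the hob's right-hand ring, under the lip of the tip-out weigh pan. Swing the weigh pan's lever right over so that both lemons drop into the saucepan, ease the lever back until the weigh pan rests upright again, and do not let it slam. Then slide the loaded saucepan to the centre of the big double ring and let go, with the jar, the pepper mill, the tin and the mug left standing where they are.

Things in the scene. Friction and masses are not known exactly. Their poses are not given: they have to be found in the camera images.
- glass (a point): Centre of the hob's top face: black glass slab, 320 mm deep (x) by 600 mm wide (y), 28 mm high, fixed, turned up to 2 degrees. Three ring marks lie in one row across its width: the right-hand ring by the scale (fill_mark), and to its left a big double ring (big_mark) and a small single ring, in either order: one is in the middle, the other at the left under the wire shelf.
- pan_center (a point): Saucepan, plain steel, loose, 0.4 to 0.65 kg, open: 150 mm outside diameter, 80 mm high, wall 4 mm, floor 6 mm. Point on its axis, half-way up (40 mm over the glass). Its stub handle points along the pan's own -x; z is up. It starts on the glass under the wire shelf, its handle pointing to the front right, 38 to 58 degrees from world -x towards -y.
- pan_grip (a point): Grip point inside the saucepan's handle, 145 mm from the pan's axis along its own -x, 68 mm over the pan's underside. The handle is black, straight, with upright flat sides: 22 mm wide (along the pan's y), 17 mm thick, running from 88 to 174 mm from the pan's axis, rising outwards by 4 degrees.
- fill_mark (a point): Centre of the right-hand ring mark on the glass (single ring, 140 mm diameter), on the glass. A pan centred here is under the lip of the tipping weigh pan and catches what it pours. Axes like the hob's.
- big_mark (a point): Centre of the big double ring mark on the glass (180 mm outer, 164 mm inner ring), on the glass; it is either the middle mark, or the left one under the wire shelf. Axes like the hob's.
- shelf: Fixed wire shelf over the left of the hob. Origin on the worktop under the middle of its length. Wires 235 to 270 mm above the worktop, from x = -128 (front edge) to +180 mm, y = -140 to +140 mm in its frame; jars and a box stand on its rear half, its two posts at x = +180 mm behind the hob. Under its front right corner there is room for a leaning tool, not for an upright one.
- weigh_pan (a joint): Angle of the scale's weigh pan, a steel scoop 116 x 170 mm on a level pivot. 0 = upright at its rest; grows as its lip swings down to the left over the right-hand ring; stop at 1.25 rad. Top-heavy: past its balance point (0.4 to 0.9 rad, by load) it falls over to the stop and stays tipped; brought back past that point it falls to its rest, and slams if let go. Takes under 5 N at the lever.
- lever_grip (a point): Middle of the grip of the weigh pan's lever, on the scale's robot side: round black level bar, 25 mm diameter, 52 mm long, along the scale's x, free end to the robot. It turns with the weigh pan round pivot, 130 mm from it: at rest it is above the pivot, leaning 25 degrees to the right; fully tipped it leans about 47 degrees to the left. Nothing stands above it.
- pivot (a point): Fixed point on the weigh pan's axis (185 mm above the worktop), in the plane in which the lever's grip moves. Its x axis is the axis of rotation; in its y-z plane the grip swings from (-55, +118) mm at 0 over the top to (+95, +89) mm at 1.25 rad.
- lemon_a_mid (a point): Centre of a lemon, 76 x 54 x 56 mm, 0.1 kg, loose, lying in the weigh pan at the start.
- lemon_b_mid (a point): Centre of a slightly smaller lemon, 66 x 50 x 51 mm, 0.08 kg, loose, lying in the weigh pan at the start.
- jar_mid (a point): Bystander: jar with a red lid, 64 mm in diameter, 97 mm high, loose, standing on the back part of the glass between the left and the middle ring. Point half-way up its axis.
- mill_mid (a point): Bystander: wooden pepper mill, 58 mm in diameter, 165 mm high, loose, standing on the back part of the glass between the middle and the right-hand ring. Point half-way up its axis.
- tin_mid (a point): Bystander: tin, 57 mm in diameter, 72 mm high, loose, on the worktop at the front left of the hob. Point half-way up its axis.
- mug_mid (a point): Bystander: striped mug, 86 mm in diameter, 120 mm with its handle, 90 mm high, loose, on the worktop at the front right. Point half-way up, near its axis.

How it is judged:
By the outcome, as a careful person would: the job done as asked, in the order asked, and still so for the second after the job is handed in, with the robot touching nothing.
It also fails if it takes over 72 s, if anything falls off the work surface, if the arm or the gripper's body presses on something with over 40 N, if the wrist force passes 120 N, or if a joint passes its speed limit or range.

## Working session

There is one attempt and no reset: what is moved stays moved. The work goes in short steps, Python scripts to look and compute and a shell command to move; the robot and the scene stay as the last step left them, time stands still between calls to the robot, and variables do not carry over. Pictures are saved under pics/ and viewed, at most 10 in all, crops included, and the job is handed in when it is done.

```bash
ls; mkdir -p pics
cat > h.py <<'E'
import numpy as np, cv2
from cell import manip
def cam(n):
    c=manip.get_calibration(n); f=192/np.tan(np.radians(c["vfov"])/2)
    K=np.array([[f,0,c["cx"]],[0,f,c["cy"]],[0,0,1.]])
    R=np.array(c["rotation"],float)
    if R.size==4:
        from scipy.spatial.transform import Rotation as Ro
        R=Ro.from_quat(R.ravel()).as_matrix()
    return K,np.array(c["distortion"],float),np.array(c["position"],float),R.reshape(3,3)
def ray(n,p):
    K,D,P,R=cam(n); u=cv2.undistortPoints(np.array([[p]],float),K,D)[0,0]
    d=R@np.array([u[0],u[1],1]); return P,d/np.linalg.norm(d)
def at_z(n,p,z):
    P,d=ray(n,p); return P+d*(z-P[2])/d[2]
def tri(p1,p2):
    A=[];b=[]
    M=np.zeros((3,3));v=np.zeros(3)
    for n,p in (("scene",p1),("top",p2)):
        P,d=ray(n,p);Q=np.eye(3)-np.outer(d,d);M+=Q;v+=Q@P
    return np.linalg.solve(M,v)
def proj(n,X):
    K,D,P,R=cam(n); X=np.atleast_2d(X).astype(float)
    return cv2.projectPoints(((X-P)@R).reshape(-1,1,3),np.zeros(3),np.zeros(3),K,D)[0].reshape(-1,2)
E
python3 - <<'E'
from h import *
for n in("scene","top"):
    im=manip.get_image(n); cv2.imwrite(f"pics/{n}0.png",im); print(n,manip.get_calibration(n))
names="glass pan_center pan_grip fill_mark big_mark lever_grip pivot lemon_a_mid jar_mid mill_mid tin_mid mug_mid".split()
for n in("scene","top"):
    for q in names:
        r=manip.spot_in(n,q); print(n,q,[(np.round(x["point"],1).tolist(),round(x["conf"],2)) for x in r[:3]])
print(manip.get_state())
E
```

```text
pics
scene {'vfov': 57.294844531157096, 'cx': 251.51048019604232, 'cy': 196.96910078260288, 'distortion': array([-0.09281087,  0.        ,  0.        ,  0.        ,  0.        ]), 'position': array([  140.54046185, -1048.12120822,   728.4727747 ]), 'rotation': array([ 0.82450063, -0.13090493,  0.10196392, -0.5409861 ])}
top {'vfov': 52.70917374359395, 'cx': 255.18992305052572, 'cy': 185.60510483921797, 'distortion': array([0.00511175, 0.        , 0.        , 0.        , 0.        ]), 'position': array([ 254.74344802,  -48.95764501, 1428.09894254]), 'rotation': array([ 0.81445819, -0.56439604,  0.07832109, -0.10945674])}
scene glass [([265.5, 255.3], 0.89)]
scene pan_center [([253.4, 197.6], 0.67), ([320.4, 223.0], 0.24)]
scene pan_grip [([255.7, 203.5], 0.56)]
scene fill_mark [([256.6, 201.7], 0.22)]
scene big_mark [([255.5, 203.9], 0.4)]
scene lever_grip [([304.2, 229.4], 0.81)]
scene pivot [([313.7, 280.1], 0.57), ([257.8, 203.9], 0.31)]
scene lemon_a_mid [([322.9, 223.8], 0.73), ([266.2, 255.4], 0.6), ([306.3, 225.8], 0.5)]
scene jar_mid []
scene mill_mid [([302.6, 210.2], 0.56)]

[... 677 characters left out ...]
y([-8.03309444e-01,  4.01733126e-02,  8.48545664e-02,  2.25475613e-05,
       -1.61553375e+00, -3.33701284e-01]), 'qd': array([-2.56974723e-04,  2.04705808e-04,  8.76658534e-05, -1.11862131e-03,
       -6.59639174e-04,  3.47474152e-03]), 'joint_efforts': array([ 1.12482117e-03, -3.67921007e+01,  3.47438121e+01,  6.93266362e+00,
       -8.38131054e-04, -2.14056996e-05]), 'eef_pos': array([ 252.19037365, -544.40860351,  231.31081832]), 'orientation': array([-2.15195773e-01,  9.76570928e-01,  1.80436424e-05, -2.42930024e-05]), 'force': array([-0.15764   ,  0.15116705,  0.4534062 ]), 'wrist_torque': array([-0.01025814, -0.0004168 , -0.0189578 ]), 'grasp_force': 0.0, 'opening': 85.18281534110629}
```

```bash
python3 -c "
import cv2
a=cv2.imread('pics/scene0.png')[130:330,150:400];cv2.imwrite('pics/s1.png',cv2.resize(a,(750,600),interpolation=cv2.INTER_CUBIC))
a=cv2.imread('pics/top0.png')[90:315,110:390];cv2.imwrite('pics/t1.png',cv2.resize(a,None,fx=600/225,fy=600/225,interpolation=cv2.INTER_CUBIC))"
```

```text
(no output)
```

View pics/s1.png

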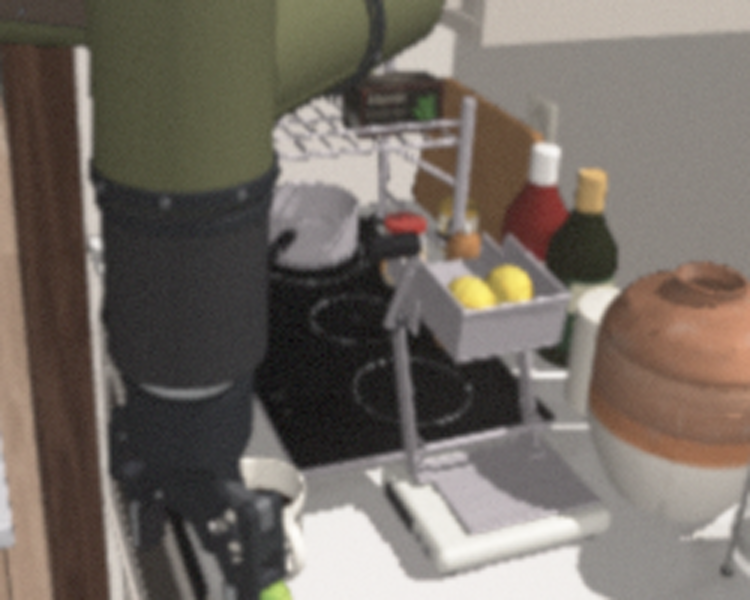

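View pics/t1.png

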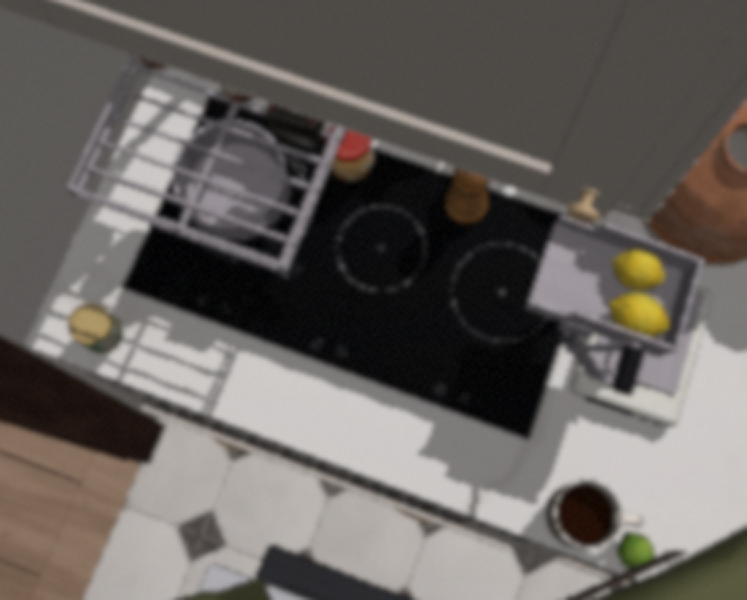

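The middle ring is single (top crop (381,247)), so the big double ring is the left one, under the shelf where the pan stands (crop (235,180)). The right ring is at crop (502,292) and the lever grip at (629,368). The handle is dark on dark, so I'll compute positions and enhance the contrast.

Run:
```python
from h import *
np.set_printoptions(precision=1,suppress=True)
s=225/600
T=lambda x,y:(110+x*s,90+y*s)
S=lambda x,y:(150+x/3,130+y/3)
print("mid",at_z("top",T(381,247),28),at_z("scene",S(361,320),28))
print("fill",at_z("top",T(502,292),28),at_z("scene",S(413,392),28))
for n,p in dict(fl=(127,286),fr=(529,436),br=(562,210)).items(): print(n,at_z("top",T(*p),28))
print("lever",tri((304.2,229.4),(334.1,196.6)), tri(S(395,243),T(629,368)))
print("levertips", tri(S(375,247),T(625,390)),tri(S(417,237),T(634,348)))
print("lemons",tri(S(472,292),T(638,314)),tri(S(511,283),T(638,268)))
print("jarlid",at_z("top",T(353,146),125)[:2],"mill top",at_z("top",T(467,183),190)[:2],"tin",at_z("top",T(91,326),72),"mug",at_z("top",T(584,513),90))
print("shelf fr corner",at_z("top",T(286,268),250),"fl",at_z("top",T(72,188),250),"br",at_z("top",T(340,130),250))
print("pan rim?",at_z("top",T(235,180),108),at_z("scene",S(310,220),75))
a=cv2.imread('pics/top0.png')[120:230,140:270].astype(float);b=cv2.imread('pics/scene0.png')[175:240,225:290].astype(float)
g=lambda x:np.clip(255*(x/255)**.45,0,255).astype(np.uint8)
A=cv2.resize(g(a),None,fx=4,fy=4,interpolation=cv2.INTER_CUBIC);B=cv2.resize(g(b),None,fx=4,fy=4,interpolation=cv2.INTER_CUBIC)
o=np.zeros((440,790,3),np.uint8);o[:,:520]=A;o[:260,525:785]=B;cv2.imwrite("pics/e1.png",o)
```

```text
mid [627.4  93.8  28. ] [632.4  87.7  28. ]
fill [625.7 -86.8  28. ] [627.5 -91.5  28. ]
fl [450.2 405.   28. ]
fr [ 450.5 -184.8   28. ]
br [ 769.3 -128.1   28. ]
lever [ 628.1 -187.8  205.5] [ 520.9 -237.3  306. ]
levertips [ 497.7 -240.7  306.2] [ 543.7 -235.7  308.4]
lemons [ 603.5 -240.3  242.3] [ 657.9 -224.6  236.6]
jarlid [720.7 169.1] mill top [701.6   5. ] tin [377.1 412.9  72. ] mug [ 375.2 -273.8   90. ]
shelf fr corner [504.9 166.9 250. ] fl [506.7 444.9 250. ] br [690.  170.6 250. ]
pan rim? [624.8 303.5 108. ] [638.6 316.2  75. ]
```

View pics/e1.png

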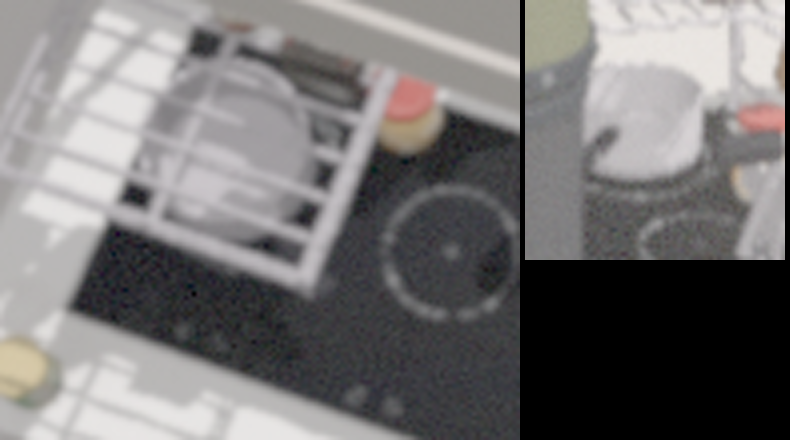

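The lever triangulates to (521,-237,306), which agrees with pivot height +118. The shelf's front right corner is at about (505,167), and the handle shows in the scene view at about (244,211). The tool can't lean, so I plan to push the handle tip round until it points out past the front edge, and grip it there. First I'll move the arm clear of the view.

```bash
cat > plan.py <<'E'
# python3 plan.py x y z [yaw_deg of tool y axis] : fractions from present pose
import sys; from h import *
from scipy.spatial.transform import Rotation as Ro
s=manip.get_state(); R=Ro.from_quat(s["orientation"]).as_matrix()
p=np.array(s["eef_pos"]); yaw=np.degrees(np.arctan2(R[1,1],R[0,1]))
print("t %.2f"%s["t"],"pos",p.round(1),"yaw %.1f"%yaw,"F",s["force"].round(1),"open %.1f"%s["opening"],"gf %.1f"%s["grasp_force"],"tilt",R[:,2].round(3))
a=list(map(float,sys.argv[1:]))
for i in range(0,len(a)-3,4):
    d=R.T@(np.array(a[i:i+3])-p); print(a[i:i+4],(d/800).round(3).tolist(),"turn",round((yaw-a[i+3])/60,3))
E
python3 -m pendant '[[0,[-0.485,0.607,0],0.415],[0,[-0.485,0.607,0],0.415],[0,[-0.485,0.607,0],0.415],[0,[-0.485,0.607,0],0.415],[0,[-0.485,0.607,0],0.415],[0,[-0.485,0.607,0],0.415],[0,[-0.485,0.607,0],0.415],[0,[-0.485,0.607,0],0.415]]'
python3 plan.py
python3 - <<'E'
from h import *
a=manip.get_image("scene"); cv2.imwrite("pics/scene2.png",a)
b=a[150:300,205:355].astype(float)
cv2.imwrite("pics/s2.png",cv2.resize((255*(b/255)**.5).astype(np.uint8),(600,600),interpolation=cv2.INTER_CUBIC))
E
```

```text
t: 2.3
eef_pos: [369.3, -65.0, 231.9]
orientation: [0.0, 1.0, 0.0, 0.001]
force: [1.1, -0.8, 0.3]
opening: -0.3
grasp_force: 0.0
t 2.30 pos [369.3 -65.  231.9] yaw 90.0 F [ 1.1 -0.8  0.3] open -0.3 gf 0.0 tilt [ 0.002  0.001 -1.   ]
```

View pics/s2.png

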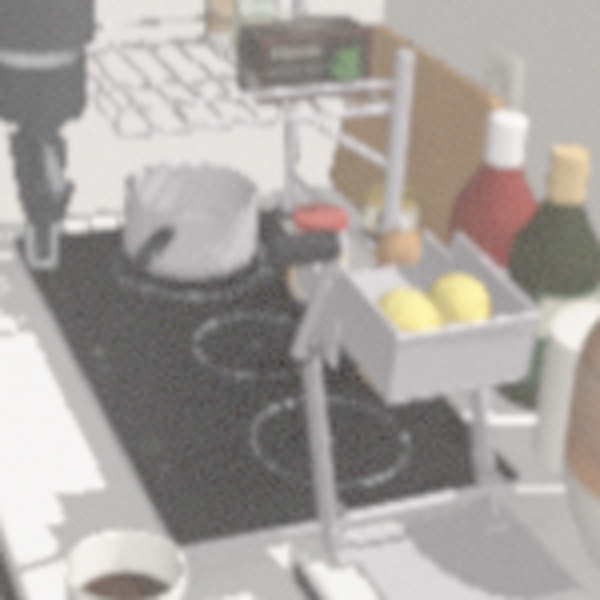

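The handle runs from about crop (165,232) to tip (138,265), and the pan silhouette spans crop 122 to 258 with its bottom at (190,279). I'll fit the pan model to that.

```bash
cat > fit.py <<'E'
from h import *
from scipy.optimize import least_squares
np.set_printoptions(precision=1,suppress=True)
th=np.linspace(0,2*np.pi,120)
def sil(c):
    base=proj("scene",np.c_[c[0]+75*np.cos(th),c[1]+75*np.sin(th),np.full(120,28.)]); rim=proj("scene",np.c_[c[0]+75*np.cos(th),c[1]+75*np.sin(th),np.full(120,108.)])
    return np.array([np.r_[base,rim][:,0].min(),np.r_[base,rim][:,0].max(),base[:,1].max(),rim[:,1].min()])
E
python3 - <<'E'
from fit import *
C=lambda x,y:np.array([205+x/4,150+y/4])
l,r,b=C(122,0)[0],C(259,0)[0],C(0,279)[1]
s=least_squares(lambda c:(sil(c)-[l,r,b,C(0,160)[1]]),[625,300]); print("pan",s.x,s.fun)
for f in(1,):
  c=s.x
  for p in [(138,265),(141,260)]:
    q=at_z("scene",C(*p),98)[:2]; d=q-c; print("tip",q,np.linalg.norm(d),np.degrees(np.arctan2(-d[1],-d[0])))
for a in (35,40,45,50,55,60):
    u=-np.array([np.cos(np.radians(a)),np.sin(np.radians(a))])
    print(a,[ (proj("scene",[*(c+u*k),96])[0]-[205,150])*4 for k in (88,174)],c+u*174)
print("shelf corner wires", [ (proj("scene",[505,167,z])[0]-[205,150])*4 for z in(237,268)])
S=np.array([(200,0)]);
E
```

```text
pan [636.1 320.5] [ 0.4 -0.4  0.   0.1]
tip [525.3 163.6] 192.05829818625696 54.756394454931645
tip [531.6 173.7] 180.1964950258779 54.54942975684817
35 [array([143. , 220.2]), array([ 92.4, 246.9])] [493.6 220.7]
40 [array([148.8, 222. ]), array([104.2, 250.7])] [502.8 208.6]
45 [array([155. , 223.6]), array([116.8, 254.1])] [513.1 197.4]
50 [array([161.5, 224.9]), array([130.2, 257. ])] [524.3 187.2]
55 [array([168.3, 226. ]), array([144.1, 259.4])] [536.3 177.9]
60 [array([175.2, 226.9]), array([158.6, 261.3])] [549.1 169.8]
shelf corner wires [array([118.8, 137. ]), array([119. , 106.8])]
```

The pan axis comes out near (633,316) with the handle at about 53° and its tip at about (529,175), inside the shelf corner. An upright tool can't get there. An out-of-reach pose is "approached as far as the arm can", so I'll test in free space, above and in front of the hob, whether that leans the tool.

```bash
python3 -m pendant '[[0,[0,0,-0.6],0],[0,[0,0,-0.6],0],[0,[0,0,-0.6],0],[0,[0,0,-0.6],0],[0,[0,0,-0.6],0],[0,[0,0,-0.6],0],[0,[0,0,-0.6],0],[0,[0,0,-0.6],0]]'
python3 plan.py; python3 -c "
from h import *;print(manip.get_state()['qpos'].round(3))"
```

```text
t: 3.35
eef_pos: [370.0, -66.2, 688.1]
orientation: [0.001, 1.0, 0.0, 0.002]
force: [0.9, -0.0, 2.1]
opening: 0.2
grasp_force: 0.0
t 3.35 pos [370.  -66.2 688.1] yaw 89.9 F [ 0.9 -0.   2.1] open 0.2 gf 0.0 tilt [ 0.004  0.    -1.   ]
[ 0.375  0.142  1.217  0.003 -2.641 -1.944]
```

```bash
python3 -m pendant '[[0,[0,0,-0.3],0],[0,[0,0,-0.3],0],[0,[0,0,-0.3],0],[0,[0,0,-0.3],0],[0,[0,0,-0.3],0],[0,[0,0,-0.3],0],[0,[0,0,-0.3],0],[0,[0,0,-0.3],0]]'
python3 plan.py; python3 -c "
from h import *;print(manip.get_state()['qpos'].round(3))"
```

```text
t: 4.35
eef_pos: [317.8, -56.3, 726.7]
orientation: [0.0, 1.0, -0.004, 0.014]
force: [0.2, 0.2, -0.9]
opening: -0.0
grasp_force: 0.0
t 4.35 pos [317.8 -56.3 726.7] yaw 89.9 F [ 0.2  0.2 -0.9] open -0.0 gf 0.0 tilt [ 0.029 -0.008 -1.   ]
[ 0.506  0.226  1.49   0.065 -2.814 -2.016]
```

At the limit, position gave way and the tool leaned only 0.03 rad, with two joints at their stops. Next I'll test the outer reach limit on the free right-hand side, where the wrist pitch is free to move.

```bash
python3 -m pendant '[[0,[-0.1,-0.7,0],0],[0,[-0.1,-0.7,0],0],[0,[-0.1,-0.7,0],0],[0,[-0.1,-0.7,0],0],[0,[-0.1,-0.7,0],0],[0,[-0.1,-0.7,0],0],[0,[-0.1,-0.7,0],0],[0,[-0.1,-0.7,0],0]]'
python3 plan.py; python3 -c "
from h import *;print(manip.get_state()['qpos'].round(3))"
```

```text
t: 5.35
eef_pos: [218.7, -295.6, 696.8]
orientation: [0.0, 1.0, 0.026, -0.013]
force: [-0.3, -0.1, 0.6]
opening: 0.2
grasp_force: 0.0
t 5.35 pos [ 218.7 -295.6  696.8] yaw 89.9 F [-0.3 -0.1  0.6] open 0.2 gf 0.0 tilt [-0.025  0.052 -0.998]
[-0.415  0.29   1.49  -0.116 -2.814 -1.265]
```

```bash
python3 -m pendant '[[0,[0,0,0.35],0],[0,[0,0,0.35],0],[0,[0,0,0.35],0],[0,[0,0,0.35],0],[0,[0,0,0.35],0],[0,[0,0,0.35],0],[0,[0,0,0.35],0],[0,[0,0,0.35],0]]'
python3 plan.py; python3 -c "
from h import *;print(manip.get_state()['qpos'].round(3))"
```

```text
t: 6.35
eef_pos: [211.9, -281.1, 421.3]
orientation: [0.0, 1.0, 0.024, -0.01]
force: [-1.4, -0.1, 0.6]
opening: -0.3
grasp_force: 0.0
t 6.35 pos [ 211.9 -281.1  421.3] yaw 89.9 F [-1.4 -0.1  0.6] open -0.3 gf 0.0 tilt [-0.021  0.048 -0.999]
[-0.377 -0.456  0.04  -0.043 -2.102 -1.216]
```

The lean persists: the next call starts from the reached, leaned pose, so I can build lean up at the workspace limits. I need it towards +y/+x, so I'll try the inner reach limit here on the robot's right, where inward means +y.

```bash
python3 -m pendant '[[0,[0,0,0.1],0],[0,[0,0.1,0.2],0],[0,[0,0.3,0.2],0],[0,[0,0.3,0.2],0],[0,[0,0.3,0.2],0],[0,[0,0.3,0.2],0],[0,[0,0.3,0.2],0],[0,[0,0.3,0.2],0]]'
python3 plan.py
python3 - <<'E'
from h import *
print(manip.get_state()['qpos'].round(3))
cv2.imwrite("pics/scene3.png",manip.get_image("scene"))
E
```

```text
t: 7.35
eef_pos: [208.6, -30.6, 274.5]
orientation: [-0.005, 1.0, 0.029, -0.01]
force: [-0.3, -0.8, 0.6]
opening: -0.1
grasp_force: 0.0
t 7.35 pos [208.6 -30.6 274.5] yaw 90.6 F [-0.3 -0.8  0.6] open -0.1 gf 0.0 tilt [-0.02   0.057 -0.998]
[ 0.86  -1.133 -0.542 -0.062 -2.131 -2.454]
```

View pics/scene3.png

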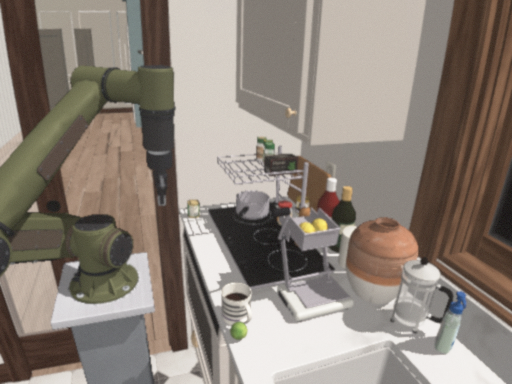

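Fitting my joint data gives a simple planar arm model (437/550 mm links). With J3 and J5 at their stops, going high and close to the base forces an outward lean, and the arm plane already heads 49° here, which is the direction I need. So I'll go straight up and also turn the closing axis across the handle.

```bash
python3 -m pendant '[[0,[0,0,-0.9],-0.87],[0,[0,0,-0.9],-0.87],[0,[0,0,-0.9],-0.87],[0,[0,0,-0.9],-0.87],[0,[0,0,-0.9],-0.87],[0,[0,0,-0.9],-0.87],[0,[0,0,-0.9],-0.87],[0,[0,0,-0.9],-0.87]]'
python3 plan.py
python3 - <<'E'
from h import *
print(manip.get_state()['qpos'].round(3))
s=225/600
print(tri((293,113),(110+551*s,90+168*s)))
E
```

```text
t: 8.4
eef_pos: [224.9, -57.8, 726.4]
orientation: [-0.436, 0.899, 0.023, 0.014]
force: [-23.3, -21.8, -2.7]
opening: -0.5
grasp_force: 0.0
t 8.40 pos [224.9 -57.8 726.4] yaw 141.8 F [-23.3 -21.8  -2.7] open -0.5 gf 0.0 tilt [ 0.005  0.054 -0.999]
[ 0.642 -0.118  1.165 -0.127 -2.815 -1.43 ]
[613.02823411 -77.26525967 548.79247336]
```

```bash
python3 -m pendant '[[0,[0,0,-0.5],0],[0,[0,0,-0.5],0],[0,[0,0,-0.5],0],[0,[0,0,-0.5],0],[0,[0,0,-0.5],0],[0,[0,0,-0.5],0],[0,[0,0,-0.5],0],[0,[0,0,-0.5],0]]'
python3 plan.py
python3 - <<'E'
from h import *
print(manip.get_state()['qpos'].round(3))
E
```

```text
t: 9.4
eef_pos: [238.6, -58.6, 737.9]
orientation: [-0.439, 0.898, 0.01, 0.029]
force: [0.3, -0.5, -0.5]
opening: 0.0
grasp_force: 0.0
t 9.40 pos [238.6 -58.6 737.9] yaw 142.1 F [ 0.3 -0.5 -0.5] open 0.0 gf 0.0 tilt [ 0.043  0.044 -0.998]
[ 0.668 -0.05   1.255 -0.023 -2.814 -1.352]
```

Cabinet corner is at about (613,-77,549), so I stay clear of it. The lean is now 3.5° in the right direction but grows slowly. A quicker way is to drive J6 into its range stop: further turn then makes J1 and J4 share it, which leans the tool sideways, towards heading + 90°. With the arm heading about -40° on the free right side, that is the 50° I want.

```bash
python3 plan.py 180 -408 400 142
```

```text
t 9.40 pos [238.6 -58.6 737.9] yaw 142.1 F [ 0.3 -0.5 -0.5] open 0.0 gf 0.0 tilt [ 0.043  0.044 -0.998]
[180.0, -408.0, 400.0, 142.0] [0.415, -0.207, 0.399] turn 0.002
```

```bash
python3 -m pendant '[[0,[0.415,-0.207,0.4],1],[0,[0.415,-0.207,0.4],1],[0,[0.415,-0.207,0.4],1],[0,[0.415,-0.207,0.4],1],[0,[0.415,-0.207,0.4],1],[0,[0.415,-0.207,0.4],1],[0,[0.415,-0.207,0.4],1],[0,[0.415,-0.207,0.4],1]]'
python3 -m pendant '[[0,[0,0,0],1],[0,[0,0,0],1],[0,[0,0,0],1],[0,[0,0,0],1],[0,[0,0,0],1],[0,[0,0,0],1],[0,[0,0,0],1],[0,[0,0,0],1]]'
python3 plan.py
python3 - <<'E'
from h import *
print(manip.get_state()['qpos'].round(3))
E
```

```text
t: 10.4
eef_pos: [180.7, -398.6, 407.9]
orientation: [0.069, 0.997, 0.023, 0.02]
force: [0.9, -0.2, 0.7]
opening: -0.2
grasp_force: 0.0
t: 11.4
eef_pos: [181.6, -397.3, 409.6]
orientation: [0.557, 0.83, 0.03, 0.006]
force: [-0.4, 0.0, 0.6]
opening: -0.0
grasp_force: 0.0
t 11.40 pos [ 181.6 -397.3  409.6] yaw 22.2 F [-0.4  0.   0.6] open -0.0 gf 0.0 tilt [ 0.043  0.044 -0.998]
[-0.73  -0.273  0.155 -0.067 -1.995 -2.051]
```

```bash
python3 -m pendant '[[0,[0,0,0],1],[0,[0,0,0],1],[0,[0,0,0],1],[0,[0,0,0],1],[0,[0,0,0],1],[0,[0,0,0],1],[0,[0,0,0],1],[0,[0,0,0],1]]'
python3 plan.py; python3 -c "
from h import *
print(manip.get_state()['qpos'].round(3))"
python3 -m pendant '[[0,[0,0,0],0.5],[0,[0,0,0],0.7],[0,[0,0,0],0.7],[0,[0,0,0],0.7],[0,[0,0,0],0.7],[0,[0,0,0],0.7],[0,[0,0,0],0.7],[0,[0,0,0],0.7]]'
python3 plan.py; python3 -c "
from h import *
print(manip.get_state()['qpos'].round(3))"
```

```text
t: 12.4
eef_pos: [161.0, -417.5, 407.9]
orientation: [0.89, 0.454, 0.035, -0.011]
force: [-0.3, 0.6, 0.1]
opening: 0.2
grasp_force: 0.0
t 12.40 pos [ 161.  -417.5  407.9] yaw -36.0 F [-0.3  0.6  0.1] open 0.2 gf 0.0 tilt [ 0.052  0.052 -0.997]
[-0.812 -0.24   0.182 -0.08  -1.993 -2.99 ]
t: 13.4
eef_pos: [-90.5, -479.8, 377.7]
orientation: [0.984, 0.17, 0.049, -0.019]
force: [-0.2, -0.6, -0.4]
opening: -0.2
grasp_force: 0.0
t 13.40 pos [ -90.5 -479.8  377.7] yaw -70.4 F [-0.2 -0.6 -0.4] open -0.2 gf 0.0 tilt [ 0.09   0.054 -0.994]
[-1.42  -0.125  0.23  -0.106 -1.963 -2.99 ]
```

The solver lets position slide more readily than orientation, so this stop alone gained about 2° (6° now). By my estimate, combining the J6 stop with a large opposing sideways shift should lean much faster. I'll go back to heading about -20° with J6 near its stop, then do that.

```bash
python3 plan.py 312 -319 400 -10.4
```

```text
t 13.40 pos [ -90.5 -479.8  377.7] yaw -70.4 F [-0.2 -0.6 -0.4] open -0.2 gf 0.0 tilt [ 0.09   0.054 -0.994]
[312.0, -319.0, 400.0, -10.4] [0.541, -0.021, 0.029] turn -1.0
```

```bash
python3 -m pendant '[[0,[0.541,-0.021,0.03],-1],[0,[0.541,-0.021,0.03],-1],[0,[0.541,-0.021,0.03],-1],[0,[0.541,-0.021,0.03],-1],[0,[0.541,-0.021,0.03],-1],[0,[0.541,-0.021,0.03],-1],[0,[0.541,-0.021,0.03],-1],[0,[0.541,-0.021,0.03],-1]]'
python3 plan.py 550 340 400 -70; python3 -c "
from h import *
print(manip.get_state()['qpos'].round(3))"
```

```text
t: 14.4
eef_pos: [315.5, -316.8, 398.0]
orientation: [0.765, 0.642, 0.052, 0.007]
force: [-0.3, -0.2, 0.4]
opening: -0.1
grasp_force: 0.0
t 14.40 pos [ 315.5 -316.8  398. ] yaw -10.2 F [-0.3 -0.2  0.4] open -0.1 gf 0.0 tilt [ 0.089  0.056 -0.994]
[550.0, 340.0, 400.0, -70.0] [0.857, 0.143, 0.07] turn 0.997
[-0.408 -0.296  0.12  -0.093 -1.927 -2.943]
```

```bash
python3 -m pendant '[[0,[0.1,0.02,0.01],0.3],[0,[0.857,0.143,0.07],1],[0,[0.857,0.143,0.07],1],[0,[0.857,0.143,0.07],1],[0,[0.857,0.143,0.07],1],[0,[0.857,0.143,0.07],1],[0,[0.857,0.143,0.07],1],[0,[0.857,0.143,0.07],1]]'
python3 plan.py ; python3 -c "
from h import *
print(manip.get_state()['qpos'].round(3))"
```

```text
t: 15.4
eef_pos: [55.9, -360.9, 309.5]
orientation: [0.935, 0.331, 0.127, -0.019]
force: [-0.5, -1.7, 0.5]
opening: 0.2
grasp_force: 0.0
t 15.40 pos [  55.9 -360.9  309.5] yaw -51.4 F [-0.5 -1.7  0.5] open 0.2 gf 0.0 tilt [ 0.225  0.118 -0.967]
[-1.136 -0.472 -0.131 -0.273 -1.914 -2.989]
```

Lean is now 14.7°, so one more cycle. I'll start from heading about 0° to bring in more +y.

```bash
python3 plan.py 400 -197 400 8.6
```

```text
t 15.40 pos [  55.9 -360.9  309.5] yaw -51.4 F [-0.5 -1.7  0.5] open 0.2 gf 0.0 tilt [ 0.225  0.118 -0.967]
[400.0, -197.0, 400.0, 8.6] [0.476, 0.113, 0.011] turn -1.0
```

```bash
python3 -m pendant '[[0,[0.476,0.113,0.011],-1],[0,[0.476,0.113,0.011],-1],[0,[0.476,0.113,0.011],-1],[0,[0.476,0.113,0.011],-1],[0,[0.476,0.113,0.011],-1],[0,[0.476,0.113,0.011],-1],[0,[0.476,0.113,0.011],-1],[0,[0.476,0.113,0.011],-1]]'
python3 plan.py 450 500 420 -50; python3 -c "
from h import *
print(manip.get_state()['qpos'].round(3))"
```

```text
t: 16.4
eef_pos: [401.1, -196.2, 400.5]
orientation: [0.643, 0.755, 0.119, 0.047]
force: [0.4, 0.6, -0.3]
opening: -0.1
grasp_force: 0.0
t 16.40 pos [ 401.1 -196.2  400.5] yaw 8.6 F [ 0.4  0.6 -0.3] open -0.1 gf 0.0 tilt [ 0.224  0.119 -0.967]
[450.0, 500.0, 420.0, -50.0] [0.847, 0.19, 0.094] turn 0.976
[-0.128 -0.405  0.048 -0.152 -1.811 -2.906]
```

```bash
python3 -m pendant '[[0,[0.1,0.02,0.01],0.3],[0,[0.847,0.19,0.094],1],[0,[0.847,0.19,0.094],1],[0,[0.847,0.19,0.094],1],[0,[0.847,0.19,0.094],1],[0,[0.847,0.19,0.094],1],[0,[0.847,0.19,0.094],1],[0,[0.847,0.19,0.094],1]]'
python3 plan.py ; python3 -c "
from h import *
print(manip.get_state()['qpos'].round(3))"
```

```text
t: 17.4
eef_pos: [190.3, -290.4, 290.2]
orientation: [0.863, 0.46, 0.208, -0.023]
force: [-1.0, -0.4, 0.5]
opening: -0.3
grasp_force: 0.0
t 17.40 pos [ 190.3 -290.4  290.2] yaw -35.6 F [-1.  -0.4  0.5] open -0.3 gf 0.0 tilt [ 0.338  0.231 -0.912]
[-0.885 -0.561 -0.204 -0.439 -1.86  -2.989]
```

Lean is 24° now. At 160 mm on the handle the tool would miss the shelf corner by only about 20 mm, so one more cycle.

```bash
python3 plan.py 400 -180 400 8.6
```

```text
t 17.40 pos [ 190.3 -290.4  290.2] yaw -35.6 F [-1.  -0.4  0.5] open -0.3 gf 0.0 tilt [ 0.338  0.231 -0.912]
[400.0, -180.0, 400.0, 8.6] [0.289, 0.152, -0.005] turn -0.737
```

```bash
python3 -m pendant '[[0,[0.289,0.152,-0.005],-0.74],[0,[0.289,0.152,-0.005],-0.74],[0,[0.289,0.152,-0.005],-0.74],[0,[0.289,0.152,-0.005],-0.74],[0,[0.289,0.152,-0.005],-0.74],[0,[0.289,0.152,-0.005],-0.74],[0,[0.289,0.152,-0.005],-0.74],[0,[0.289,0.152,-0.005],-0.74]]'
python3 plan.py 400 500 420 -50; python3 -c "
from h import *
print(manip.get_state()['qpos'].round(3))"
```

```text
t: 18.4
eef_pos: [401.2, -179.7, 400.6]
orientation: [0.624, 0.753, 0.202, 0.057]
force: [0.4, 0.2, -0.1]
opening: -0.2
grasp_force: 0.0
t 18.40 pos [ 401.2 -179.7  400.6] yaw 8.7 F [ 0.4  0.2 -0.1] open -0.2 gf 0.0 tilt [ 0.338  0.232 -0.912]
[400.0, 500.0, 420.0, -50.0] [0.822, 0.126, 0.174] turn 0.978
[-0.235 -0.463  0.026 -0.315 -1.758 -2.827]
```

```bash
python3 -m pendant '[[0,[0.1,0.02,0.02],0.3],[0,[0.822,0.126,0.174],1],[0,[0.822,0.126,0.174],1],[0,[0.822,0.126,0.174],1],[0,[0.822,0.126,0.174],1],[0,[0.822,0.126,0.174],1],[0,[0.822,0.126,0.174],1],[0,[0.822,0.126,0.174],1]]'
python3 plan.py ; python3 -c "
from h import *
print(manip.get_state()['qpos'].round(3))"
```

```text
t: 19.4
eef_pos: [175.0, -228.2, 268.1]
orientation: [0.855, 0.435, 0.277, -0.05]
force: [-1.0, -1.5, -0.9]
opening: 0.1
grasp_force: 0.0
t 19.40 pos [ 175.  -228.2  268.1] yaw -38.7 F [-1.  -1.5 -0.9] open 0.1 gf 0.0 tilt [ 0.431  0.326 -0.842]
[-1.007 -0.684 -0.311 -0.612 -1.927 -2.99 ]
```

Lean is 32.7° towards azimuth 37°, which is enough. Now to the handle: pads with a horizontal closing axis at 127°, and closing turns the pan so the handle lines up with them. Update the planner for leaned turns and move to a pre-grasp point outside the corner.

```bash
python3 - <<'E'
s=open('plan.py').read()
s=s.replace('print(a[i:i+4],(d/800)','''c=np.radians(a[i+3]); y=R.T@np.array([np.cos(c),np.sin(c),0]); tr=np.degrees(np.arctan2(-y[0],y[1])); print(a[i:i+4],(d/800)''').replace('round((yaw-a[i+3])/60,3)','round(tr/60,3), "or", round((tr-360)/60,3)')
open('plan.py','w').write(s)
E
python3 plan.py 440 90 250 127
```

```text
t 19.40 pos [ 175.  -228.2  268.1] yaw -38.7 F [-1.  -1.5 -0.9] open 0.1 gf 0.0 tilt [ 0.431  0.326 -0.842]
[440.0, 90.0, 250.0, 127.0] [0.428, 0.007, 0.291] turn -2.719 or -8.719
```

```bash
python3 -m pendant '[[1,[0.428,0.007,0.291],-1],[1,[0.428,0.007,0.291],-1],[1,[0.428,0.007,0.291],-1],[1,[0.428,0.007,0.291],-1],[1,[0.428,0.007,0.291],-1],[1,[0.428,0.007,0.291],-1],[1,[0.428,0.007,0.291],-1],[1,[0.428,0.007,0.291],-1]]'
python3 -m pendant '[[1,[0,0,0],-1],[1,[0,0,0],-1],[1,[0,0,0],-1],[1,[0,0,0],-1],[1,[0,0,0],-1],[1,[0,0,0],-1],[1,[0,0,0],-1],[1,[0,0,0],-1]]'
python3 plan.py 470 138 215 127; python3 -c "
from h import *
print(manip.get_state()['qpos'].round(3))"
```

```text
t: 20.4
eef_pos: [458.1, 35.7, 245.4]
orientation: [0.5, 0.816, 0.279, 0.079]
force: [-0.5, -0.0, 0.5]
opening: 85.2
grasp_force: 0.0
t: 21.4
eef_pos: [457.4, 34.1, 246.2]
orientation: [0.028, 0.957, 0.202, 0.208]
force: [-0.8, -0.7, 0.6]
opening: 85.4
grasp_force: 0.0
t 21.40 pos [457.4  34.1 246.2] yaw 92.0 F [-0.8 -0.7  0.6] open 85.4 gf 0.0 tilt [ 0.409  0.376 -0.832]
[470.0, 138.0, 215.0, 127.0] [0.018, 0.103, 0.088] turn -0.687 or -6.687
[ 0.321 -0.764 -0.513 -0.24  -1.283 -1.945]
```

```bash
python3 plan.py 478 132 210 132.6
```

```text
t 21.40 pos [457.4  34.1 246.2] yaw 92.0 F [-0.8 -0.7  0.6] open 85.4 gf 0.0 tilt [ 0.409  0.376 -0.832]
[478.0, 132.0, 210.0, 132.6] [0.011, 0.093, 0.094] turn -0.765 or -6.765
```

```bash
python3 -m pendant '[[1,[0.011,0.093,0.094],-0.765],[1,[0.011,0.093,0.094],-0.765],[1,[0.011,0.093,0.094],-0.765],[1,[0.011,0.093,0.094],-0.765],[1,[0.011,0.093,0.094],-0.765],[1,[0.011,0.093,0.094],-0.765],[1,[0.011,0.093,0.094],-0.765],[1,[0.011,0.093,0.094],-0.765]]'
python3 plan.py 542 191 81 132.6
python3 - <<'E'
from h import *
a=manip.get_image("scene");t=manip.get_image("top")
g=lambda x:(255*(x/255.)**.5).astype(np.uint8)
A=cv2.resize(g(a[150:250,195:295]),(400,400),interpolation=cv2.INTER_CUBIC);B=cv2.resize(g(t[110:210,150:250]),(400,400),interpolation=cv2.INTER_CUBIC)
cv2.imwrite("pics/p5.png",np.hstack([A,B]))
E
```

```text
t: 22.4
eef_pos: [477.7, 132.1, 209.9]
orientation: [-0.348, 0.891, 0.105, 0.27]
force: [0.4, 0.2, -0.1]
opening: 85.5
grasp_force: 0.0
t 22.40 pos [477.7 132.1 209.9] yaw 132.7 F [ 0.4  0.2 -0.1] open 85.5 gf 0.0 tilt [ 0.409  0.376 -0.832]
[542.0, 191.0, 81.0, 132.6] [-0.001, -0.0, 0.195] turn 0.002 or -5.998
```

View pics/p5.png

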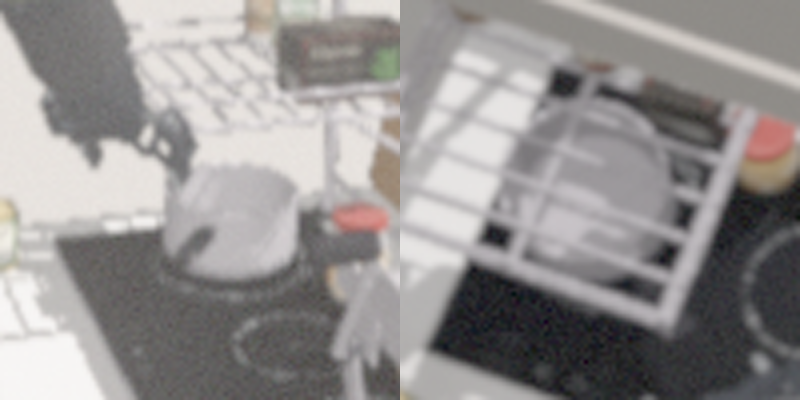

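The leaned gripper is pre-posed beside the pan, and the handle tip is still at scene pixel (240,216). That matches a pan axis at about (628,308) with the handle at 54°. Slide in along the tool axis.

```bash
python3 -m pendant '[[1,[0,0,0.04],0],[1,[0,-0.001,0.08],0],[1,[0,-0.002,0.11],0],[1,[0,-0.002,0.14],0],[1,[0.001,-0.003,0.165],0],[1,[0.001,-0.004,0.18],0],[1,[0.001,-0.004,0.193],0],[1,[0.001,-0.004,0.193],0]]'
python3 plan.py 542 187 81 132.6
```

```text
t: 23.5
eef_pos: [542.3, 187.4, 80.5]
orientation: [-0.349, 0.891, 0.105, 0.27]
force: [0.1, 0.0, -0.2]
opening: 85.3
grasp_force: 0.0
t 23.50 pos [542.3 187.4  80.5] yaw 132.7 F [ 0.1  0.  -0.2] open 85.3 gf 0.0 tilt [ 0.408  0.376 -0.832]
[542.0, 187.0, 81.0, 132.6] [0.0, -0.0, -0.001] turn 0.003 or -5.997
```

Run:
```python
from h import *
a=manip.get_image("scene");t=manip.get_image("top")
g=lambda x:(255*(x/255.)**.5).astype(np.uint8)
A=cv2.resize(g(a[165:245,210:290]),(400,400),interpolation=cv2.INTER_CUBIC);B=cv2.resize(g(t[130:210,180:260]),(400,400),interpolation=cv2.INTER_CUBIC)
cv2.imwrite("pics/p6.png",np.hstack([A,B]))
```

```text
(no output)
```

View pics/p6.png

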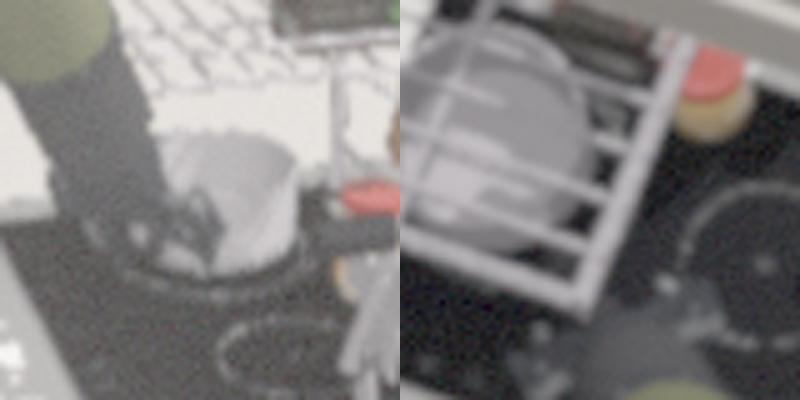

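The gripper is at the handle clear of the shelf corner (top crop (590,310)), with no contact force. Closing.

```bash
python3 -m pendant '[[0.6,[0,0,0],0],[0.4,[0,0,0],0],[0.3,[0,0,0],0],[0.15,[0,0,0],0],[0,[0,0,0],0],[0,[0,0,0],0],[0,[0,0,0],0],[0,[0,0,0],0]]'
python3 plan.py
```

```text
t: 24.6
eef_pos: [542.6, 187.7, 81.6]
orientation: [-0.349, 0.891, 0.105, 0.271]
force: [-5.7, 0.1, 5.7]
opening: 22.7
grasp_force: 56.8
t 24.60 pos [542.6 187.7  81.6] yaw 132.8 F [-5.7  0.1  5.7] open 22.7 gf 56.8 tilt [ 0.409  0.377 -0.831]
```

Gripped: opening 22.7 mm and 57 N. Before sliding I'll check the scale's geometry against the handle and gripper at the fill position.

Run:
```python
from h import *
np.set_printoptions(precision=0,suppress=True)
S=lambda x,y:(150+x/3,130+y/3); T=lambda x,y:(110+x*.375,90+y*.375)
print("post foot z30",at_z("scene",S(418,475),30)," post top as seen (x~550)")
for n,p in dict(frontL=(385,480),frontR=(440,570),back=(605,520)).items(): print(n,at_z("scene",S(*p),30))
print("post foot top view",at_z("top",T(575,370),30), "lever arm kink top",at_z("top",T(575,335),185),at_z("top",T(600,365),240))
print("base corners top",at_z("top",T(575,392),30),at_z("top",T(680,420),30))
print("pivot end scene/top",tri(S(398,318),T(578,338)))
print("weigh pan lip left corners",tri(S(420,262),T(530,302)), at_z("top",T(530,302),230),at_z("top",T(558,222),230))
```

```text
post foot z30 [ 566. -240.   30.]  post top as seen (x~550)
frontL [ 529. -238.   30.]
frontR [ 526. -377.   30.]
back [ 716. -365.   30.]
post foot top view [ 557. -215.   30.] lever arm kink top [ 564. -184.  185.] [ 527. -216.  240.]
base corners top [ 528. -224.   30.] [ 542. -368.   30.]
pivot end scene/top [ 558. -186.  193.]
weigh pan lip left corners [ 591. -122.  218.] [ 572. -116.  230.] [ 679. -117.  230.]
```

The post (x≥550, y≈-212 at handle height) clears the handle by 34 mm with the pan kept at this yaw, so I can translate only. Path for the pan axis: forward to x≈585 to pass the jar and mill, then right.

```bash
cat > d.py <<'E'
# world deltas (triples) -> fractions in tool axes
import sys; from h import *
from scipy.spatial.transform import Rotation as Ro
R=Ro.from_quat(manip.get_state()["orientation"]).as_matrix(); a=np.array(sys.argv[1:],float).reshape(-1,3)
for d in a: print(d.tolist(),(R.T@d/800).round(4).tolist())
E
python3 d.py -20 -15 0.7 -45 -35 0.7 -67 -58 0.7 -67 -85 0.7 -67 -115 0.7 -67 -145 0.7 -67 -170 0.7
```

```text
[-20.0, -15.0, 0.7] [0.0253, 0.0032, -0.018]
[-45.0, -35.0, 0.7] [0.0585, 0.0061, -0.0402]
[-67.0, -58.0, 0.7] [0.0915, 0.0036, -0.0623]
[-67.0, -85.0, 0.7] [0.1106, -0.0211, -0.075]
[-67.0, -115.0, 0.7] [0.1318, -0.0487, -0.0891]
[-67.0, -145.0, 0.7] [0.153, -0.0762, -0.1033]
[-67.0, -170.0, 0.7] [0.1706, -0.0991, -0.115]
```

```bash
python3 -m pendant '[[0,[0.0253,0.0032,-0.018],0],[0,[0.0585,0.0061,-0.0402],0],[0,[0.0915,0.0036,-0.0623],0],[0,[0.1106,-0.0211,-0.075],0],[0,[0.1318,-0.0487,-0.0891],0],[0,[0.153,-0.0762,-0.1033],0],[0,[0.1706,-0.0991,-0.115],0],[0,[0.1706,-0.0991,-0.115],0]]'
python3 plan.py
python3 - <<'E'
from h import *
np.set_printoptions(precision=1,suppress=True)
a=manip.get_image("scene");t=manip.get_image("top")
for n in("top","scene"): print(n,[(np.round(x["point"],1).tolist(),round(x["conf"],2)) for x in manip.spot_in(n,"pan_center")+manip.spot_in(n,"big_mark")])
A=cv2.resize(a[170:290,180:300],(400,400),interpolation=cv2.INTER_CUBIC);B=cv2.resize(t[125:245,165:285],(400,400),interpolation=cv2.INTER_CUBIC)
g=lambda x:(255*(x/255.)**.6).astype(np.uint8)
cv2.imwrite("pics/p7.png",g(np.hstack([A,B])))
E
```

```text
t: 25.6
eef_pos: [475.5, 15.2, 81.5]
orientation: [-0.347, 0.892, 0.104, 0.27]
force: [-2.5, -1.9, 2.3]
opening: 20.9
grasp_force: 60.3
t 25.60 pos [475.5  15.2  81.5] yaw 132.5 F [-2.5 -1.9  2.3] open 20.9 gf 60.3 tilt [ 0.409  0.373 -0.833]
top [([243.2, 185.2], 0.62), ([177.5, 173.3], 0.44)]
scene [([256.7, 221.5], 0.94)]
```

View pics/p7.png

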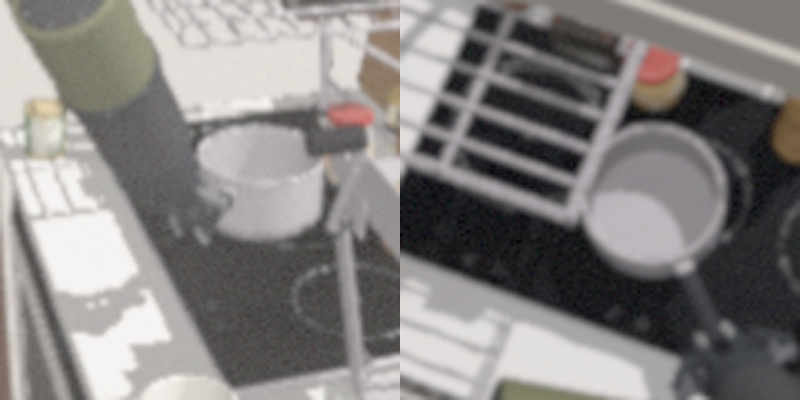

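The pan is out from under the shelf, gripped and level. Rim centre is at top crop (655,197), the handle leads to (718,335), and the jar is untouched.

Run:
```python
from h import *
np.set_printoptions(precision=1,suppress=True)
T=lambda x,y:(165+(x-400)*.3,125+y*.3)
c=at_z("top",T(655,197),108); G=np.array([467.7,8.1]); d=G-c[:2]
print(c,np.linalg.norm(d),np.degrees(np.arctan2(-d[1],-d[0])))
for e in ((584,197),(727,197),(655,124),(655,270)): print(at_z("top",T(*e),108))
r=at_z("top",T(680,265),95);q=at_z("top",T(716,332),97);print(r,q,np.degrees(np.arctan2(*(r-q)[[1,0]])))
# ring marks by blob fit at empty left mark, scan circle score in top image
t=cv2.imread("pics/p7.png")
im=manip.get_image("top"); g=cv2.GaussianBlur(im,(0,0),.8).astype(float).mean(2)
th=np.linspace(0,2*np.pi,180,endpoint=False)
def score(x,y,rads):
    v=0
    for rr,w in rads:
        p=proj("top",np.c_[x+rr*np.cos(th),y+rr*np.sin(th),np.full(180,28.)]).astype(np.float32)
        s=cv2.remap(g.astype(np.float32),p[:,:1].copy(),p[:,1:].copy(),cv2.INTER_LINEAR).ravel(); v+=w*np.mean(np.minimum(s,70))
    return v
for nm,x0,y0,r0 in(("fill",626,-89,70),("left",628,275,90)):
    for R in((r0,) if nm=="fill" else (90,82)):
        b=max((score(x,y,((R,1),(R-6,-.5),(R+6,-.5))) ,x,y) for x in np.arange(x0-25,x0+26,2.) for y in np.arange(y0-45,y0+46,2.)); print(nm,R,b)
```

```text
[586.9 121.4 108. ] 164.4563192393205 43.56337394847369
[560.4 191.9 108. ]
[613.7  49.9 108. ]
[663.2 150.8 108. ]
[512.9  93.  108. ]
[529.8  71.6  95. ] [475.8  11.   97. ] 48.28824966961636Traceback (most recent call last):
  File "<stdin>", line 20, in <module>
  File "<stdin>", line 20, in <genexpr>
  File "<stdin>", line 15, in score
  File "h.py", line 23, in proj
    K,D,P,R=cam(n); X=np.atleast_2d(X).astype(float)
            ~~~^^^
  File "h.py", line 4, in cam
    c=manip.get_calibration(n); f=192/np.tan(np.radians(c["vfov"])/2)
ValueError: time passes only in moves, steps and waits
```

```bash
sed -i 's/^def cam/import functools\n@functools.lru_cache(None)\ndef cam/' h.py
cat > rings.py <<'E'
from h import *
im=manip.get_image("top"); g=cv2.GaussianBlur(im,(0,0),.8).astype(np.float32).mean(2)
th=np.linspace(0,2*np.pi,180,endpoint=False)
def score(x,y,R):
    v=0
    for rr,w in((R,1),(R-7,-.5),(R+7,-.5)):
        p=proj("top",np.c_[x+rr*np.cos(th),y+rr*np.sin(th),np.full(180,28.)]).astype(np.float32)
        v+=w*np.minimum(cv2.remap(g,p[:,:1].copy(),p[:,1:].copy(),cv2.INTER_LINEAR),60).mean()
    return v
for nm,x0,y0,R in(("fill",626,-89,70),("left",628,275,90),("left",628,275,82)):
    L=sorted(((score(x,y,R),x,y) for x in np.arange(x0-24,x0+25,3.) for y in np.arange(y0-45,y0+46,3.)),reverse=True); print(nm,R,np.round(L[:5],1).tolist())
E
python3 rings.py; python3 d.py -5 -40 0 -5 -80 0 -5 -120 0 0 -150 0 15 -175 0 30 -200 0 39.5 -210 0
```

```text
fill 70 [[6.3, 626.0, -86.0], [6.2, 629.0, -86.0], [6.1, 626.0, -83.0], [5.7, 629.0, -83.0], [4.9, 629.0, -89.0]]
left 90 [[5.2, 634.0, 278.0], [5.2, 631.0, 278.0], [4.7, 631.0, 275.0], [4.7, 634.0, 281.0], [4.7, 631.0, 293.0]]
left 82 [[5.3, 637.0, 302.0], [5.3, 640.0, 302.0], [4.9, 640.0, 305.0], [4.9, 634.0, 302.0], [4.5, 637.0, 305.0]]
[-5.0, -40.0, 0.0] [0.0321, -0.0324, -0.0214]
[-5.0, -80.0, 0.0] [0.0604, -0.0691, -0.0402]
[-5.0, -120.0, 0.0] [0.0887, -0.1058, -0.059]
[0.0, -150.0, 0.0] [0.1061, -0.1376, -0.0706]
[15.0, -175.0, 0.0] [0.1123, -0.1732, -0.0747]
[30.0, -200.0, 0.0] [0.1186, -0.2089, -0.0788]
[39.5, -210.0, 0.0] [0.1184, -0.2261, -0.0786]
```

```bash
python3 -m pendant '[[0,[0.0321,-0.0324,-0.0214],0],[0,[0.0604,-0.0691,-0.0402],0],[0,[0.0887,-0.1058,-0.059],0],[0,[0.1061,-0.1376,-0.0706],0],[0,[0.1123,-0.1732,-0.0747],0],[0,[0.1186,-0.2089,-0.0788],0],[0,[0.117,-0.2245,-0.0777],0],[0,[0.117,-0.2245,-0.0777],0]]'
python3 plan.py
python3 - <<'E'
from h import *
cv2.imwrite("pics/top8.png",manip.get_image("top")[130:280,230:380])
cv2.imwrite("pics/p8.png",cv2.resize(cv2.imread("pics/top8.png"),(600,600),interpolation=cv2.INTER_CUBIC))
E
```

```text
t: 27.0
eef_pos: [515.6, -190.0, 81.7]
orientation: [-0.349, 0.891, 0.105, 0.271]
force: [1.4, 2.0, -1.9]
opening: 20.5
grasp_force: 60.3
t 27.00 pos [ 515.6 -190.    81.7] yaw 132.7 F [ 1.4  2.  -1.9] open 20.5 gf 60.3 tilt [ 0.409  0.377 -0.831]
```

View pics/p8.png

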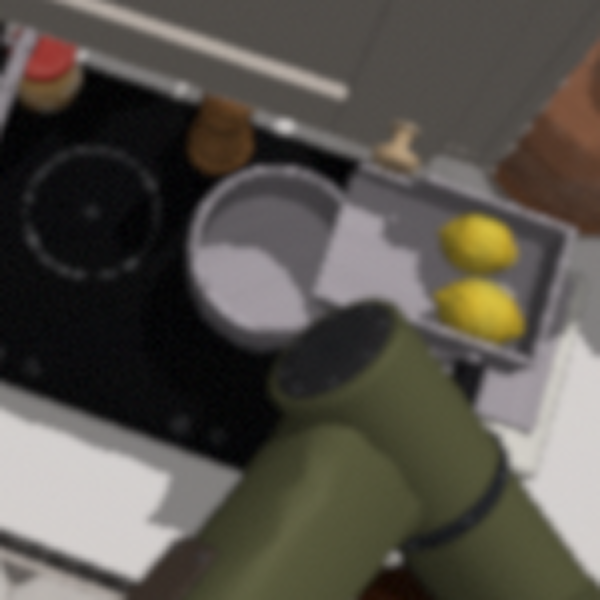

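The pan sits under the lip (rim centre at about crop (274,258)). Check that position, then release and back off along the tool axis.

```bash
python3 -c "
from h import *
print(at_z('top',(298.5,194.5),108))"
python3 -m pendant '[[0.5,[0,0,0],0],[0.8,[0,0,0],0],[1,[0,0,0],0],[1,[0,0,-0.03],0],[1,[0,0,-0.09],0],[1,[0,0,-0.16],0],[1,[0,0,-0.235],0],[1,[0,0,-0.31],0]]'
python3 plan.py 512 -230 330 90
```

```text
[621.87419262 -79.65167183 108.        ]
t: 28.05
eef_pos: [412.3, -284.3, 290.1]
orientation: [-0.349, 0.891, 0.105, 0.271]
force: [1.2, -1.1, 0.3]
opening: 85.3
grasp_force: 0.0
t 28.05 pos [ 412.3 -284.3  290.1] yaw 132.8 F [ 1.2 -1.1  0.3] open 85.3 gf 0.0 tilt [ 0.409  0.375 -0.832]
[512.0, -230.0, 330.0, 90.0] [-0.142, -0.035, 0.035] turn 0.627 or -5.373
```

Pan is at about (622,-80), within a few mm of the ring centre. For the lever: closing axis square to the bar, which is (0,.91,.41) in the leaned frame, approaching along the tool axis.

```bash
cat > lev.py <<'E'
import sys; from h import *
from scipy.spatial.transform import Rotation as Ro
s=manip.get_state(); R=Ro.from_quat(s["orientation"]).as_matrix(); p=s["eef_pos"]; t=R[:,2]
y=np.cross(t,[1,0,0]); y/=np.linalg.norm(y); y*=np.sign(y[1]); yl=R.T@y
print("turn",round(np.degrees(np.arctan2(-yl[0],yl[1]))/60,3),"y",y.round(2),"pos",p.round(1))
G=np.array(sys.argv[1:4],float)
for k in map(float,sys.argv[4:]):
    q=G+(19+k)*t; print(k,q.round(0),(R.T@(q-p)/800).round(4).tolist())
E
python3 lev.py 517 -237 304 -90 0
python3 - <<'E'
from h import *
np.set_printoptions(precision=1,suppress=True)
a=manip.get_image("scene");t=manip.get_image("top")
for n in("top","scene"): print(n,[(np.round(x["point"],1).tolist(),round(x["conf"],2)) for q in("lever_grip","pan_center") for x in manip.spot_in(n,q)[:1]])
T=lambda x,y:(230+x/4,130+y/4)
print(at_z("top",T(350,195),225),at_z("top",T(316,297),225),at_z("top",T(575,235),265),at_z("top",T(525,365),265))
E
```

```text
turn 0.801 y [-0.    0.91  0.41] pos [ 412.3 -284.3  290.1]
-90.0 [ 488. -264.  363.] [-0.1229, -0.0454, -0.0275]
0.0 [ 525. -230.  288.] [-0.1229, -0.0454, 0.085]
top []
scene [([309.4, 230.6], 0.83), ([285.8, 250.5], 0.97)]
[ 660.8 -117.6  225. ] [ 570.8 -118.5  225. ] [ 678.  -289.1  265. ] [ 565.9 -281.6  265. ]
```

```bash
python3 -m pendant '[[1,[-0.05,-0.02,-0.06],0.18],[1,[-0.1,-0.04,-0.05],0.36],[1,[-0.123,-0.0454,-0.0275],0.54],[1,[-0.123,-0.0454,-0.0275],0.7],[1,[-0.123,-0.0454,-0.0275],0.8],[1,[-0.123,-0.0454,-0.0275],0.8],[1,[-0.123,-0.0454,-0.0275],0.8],[1,[-0.123,-0.0454,-0.0275],0.8]]'
python3 lev.py 517 -237 304 -90 0
python3 - <<'E'
from h import *
a=manip.get_image("scene");t=manip.get_image("top")
A=cv2.resize(a[190:290,240:340],(400,400),interpolation=cv2.INTER_CUBIC);B=cv2.resize(t[130:230,270:370],(400,400),interpolation=cv2.INTER_CUBIC)
cv2.imwrite("pics/p9.png",np.hstack([A,B]))
E
```

```text
t: 29.35
eef_pos: [489.2, -263.1, 360.8]
orientation: [0.043, 0.956, 0.206, 0.204]
force: [0.1, 0.4, 0.5]
opening: 85.6
grasp_force: 0.0
turn 0.002 y [-0.    0.91  0.41] pos [ 489.2 -263.1  360.8]
-90.0 [ 488. -264.  363.] [0.0002, 0.0005, -0.0032]
0.0 [ 525. -230.  288.] [0.0002, 0.0005, 0.1093]
```

View pics/p9.png

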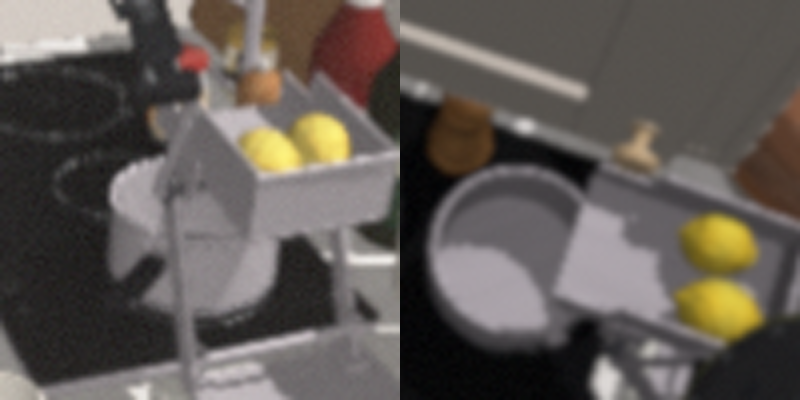

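The open gripper is above the bar and the pan sits under the lip (rim centre unchanged). That uses up my viewing allowance, so from here I rely on the detector and on forces. Insert and cage the bar.

```bash
python3 -m pendant '[[1,[0,0.0005,0.03],0],[1,[0,0.0005,0.06],0],[1,[0,0.0005,0.09],0],[1,[0,0.0005,0.109],0],[0.6,[0,0.0005,0.109],0],[0.33,[0,0.0005,0.109],0],[0.33,[0,0.0005,0.109],0],[0.33,[0,0.0005,0.109],0]]'
python3 plan.py
```

```text
t: 30.45
eef_pos: [524.8, -230.3, 289.5]
orientation: [0.044, 0.956, 0.206, 0.205]
force: [0.0, -0.7, 0.9]
opening: 28.6
grasp_force: 0.3
t 30.45 pos [ 524.8 -230.3  289.5] yaw 90.1 F [ 0.  -0.7  0.9] open 28.6 gf 0.3 tilt [ 0.41   0.376 -0.831]
```

```bash
python3 -m pendant '[[0.2,[0,0,0],0],[0.2,[0,0,0],0],[0.2,[0,0,0],0],[0.2,[0,0,0],0],[0.32,[0,0,0],0],[0.32,[0,0,0],0],[0.32,[0,0,0],0],[0.2,[0,0,0],0]]'
python3 plan.py
python3 - <<'E'
from h import *
from scipy.spatial.transform import Rotation as Ro
R=Ro.from_quat(manip.get_state()["orientation"]).as_matrix()
a0=np.radians(25)
for th in (.1,.25,.4,.55,.7,.85,1.0,1.15,1.25,1.28):
    a=a0-th; d=np.array([0,-130*np.sin(a)+130*np.sin(a0),130*np.cos(a)-130*np.cos(a0)]); print(th,d.round(1),(R.T@d/800).round(4).tolist())
E
```

```text
t: 31.45
eef_pos: [524.7, -229.1, 290.2]
orientation: [0.043, 0.956, 0.207, 0.205]
force: [-4.0, 6.9, 7.0]
opening: 23.2
grasp_force: 58.9
t 31.45 pos [ 524.7 -229.1  290.2] yaw 90.2 F [-4.   6.9  7. ] open 23.2 gf 58.9 tilt [ 0.409  0.377 -0.831]
0.1 [ 0.  12.   4.9] [0.0002, 0.0162, 0.0006]
0.25 [ 0.  30.9  9.9] [0.0018, 0.0403, 0.0042]
0.4 [ 0.  50.2 12.1] [0.0048, 0.0634, 0.0111]
0.55 [ 0.  69.7 11.3] [0.0092, 0.0852, 0.0211]
0.7 [ 0.  88.8  7.7] [0.0148, 0.1051, 0.0339]
0.85 [  0.  107.2   1.2] [0.0217, 0.1227, 0.0493]
1.0 [  0.  124.4  -7.9] [0.0295, 0.1376, 0.0669]
1.15 [  0.  140.  -19.5] [0.0382, 0.1494, 0.0864]
1.25 [  0.  149.4 -28.5] [0.0443, 0.1555, 0.1001]
1.28 [  0.  152.1 -31.4] [0.0462, 0.157, 0.1044]
```

The bar is confirmed between the pads (stopped at 23 mm). Swing it over along the arc in a loose cage.

```bash
python3 -m pendant '[[0.33,[0,0.001,0],0],[0.33,[0.0002,0.0162,0.0006],0],[0.33,[0.0018,0.0403,0.0042],0],[0.33,[0.0048,0.0634,0.0111],0],[0.33,[0.0092,0.0852,0.0211],0],[0.33,[0.0148,0.1051,0.0339],0],[0.33,[0.0217,0.1227,0.0493],0],[0.33,[0.0295,0.1376,0.0669],0]]'
python3 plan.py
```

```text
t: 32.45
eef_pos: [524.9, -104.7, 280.8]
orientation: [0.044, 0.956, 0.206, 0.205]
force: [0.6, 1.2, 0.1]
opening: 28.0
grasp_force: 0.4
t 32.45 pos [ 524.9 -104.7  280.8] yaw 90.1 F [0.6 1.2 0.1] open 28.0 gf 0.4 tilt [ 0.409  0.376 -0.831]
```

```bash
python3 -m pendant '[[0.33,[0.0045,0.0065,0.01],0],[0.33,[0.0087,0.0118,0.0195],0],[0.33,[0.0148,0.0179,0.0332],0],[0.33,[0.0167,0.0194,0.0375],0],[0.33,[0.0167,0.0194,0.0375],0],[0.33,[0.0167,0.0194,0.0375],0],[0.33,[0.0167,0.0194,0.0375],0],[0.33,[0.0167,0.0194,0.0375],0]]'
python3 plan.py
python3 - <<'E'
from h import *
np.set_printoptions(precision=1,suppress=True)
manip.get_image("scene");manip.get_image("top")
for n in("top","scene"):
  for q in("lever_grip","lemon_a_mid","pan_center","weigh_pan"): print(n,q,[(np.round(x["point"],1).tolist(),round(x["conf"],2)) for x in manip.spot_in(n,q)[:4]])
print("pan should be",proj("top",[622,-80,60]),proj("scene",[622,-80,60]))
E
```

```text
t: 33.45
eef_pos: [525.1, -78.3, 257.4]
orientation: [0.044, 0.956, 0.206, 0.204]
force: [-0.2, 0.1, -0.0]
opening: 28.4
grasp_force: 0.0
t 33.45 pos [525.1 -78.3 257.4] yaw 90.0 F [-0.2  0.1 -0. ] open 28.4 gf 0.0 tilt [ 0.409  0.376 -0.832]
top lever_grip [([322.9, 196.5], 0.62)]
top lemon_a_mid [([295.3, 201.1], 0.42)]
top pan_center [([296.9, 191.0], 0.82)]
top weigh_pan [([327.7, 192.7], 0.66)]
scene lever_grip [([298.4, 216.1], 0.9)]
scene lemon_a_mid []
scene pan_center [([287.4, 251.5], 0.72)]
scene weigh_pan [([295.3, 217.1], 0.62)]
pan should be [[297.1 197.7]] [[285.5 251.6]]
```

```bash
cat > yel.py <<'E'
from h import *
np.set_printoptions(precision=1,suppress=True)
for n in("top","scene"):
    h=cv2.cvtColor(manip.get_image(n),cv2.COLOR_BGR2HSV); m=cv2.inRange(h,(20,130,90),(33,255,255)); k,_,st,c=cv2.connectedComponentsWithStats(m)
    for i in range(1,k):
        if st[i,4]>15: print(n,c[i].round(1),"area",st[i,4],"at z60",at_z(n,c[i],60)[:2])
E
python3 yel.py
```

```text
top [296.9 183.8] area 140 at z60 [671.5 -62.2]
top [294.6 201.4] area 71 at z60 [606.1 -75.9]
scene [296.2 245.3] area 64 at z60 [677.7 -51.6]
```

Both lemons are in the pan: yellow blobs at (671,-62) and (606,-76) at about z 60, inside the pan at (622,-80). Ease the lever back along the same arc, slowly at the end.

Run:
```python
from h import *
from scipy.spatial.transform import Rotation as Ro
R=Ro.from_quat(manip.get_state()["orientation"]).as_matrix()
a0=np.radians(25); f=lambda th:np.array([0,-130*np.sin(a0-th),130*np.cos(a0-th)])
def seq(b,L):
    print([[0.33,(R.T@(f(x)-f(b))/800).round(4).tolist(),0] for x in L])
seq(1.28,(1.22,1.12,1.0,.88,.76,.66,.56,.48)); seq(.48,(.4,.32,.25,.18,.12,.07,.03,0)); seq(0,(-.01,-.02,-.03,-.03))
```

```text
[[0.33, [-0.0038, -0.0032, -0.0084], 0], [0.33, [-0.0098, -0.0097, -0.022], 0], [0.33, [-0.0167, -0.0194, -0.0374], 0], [0.33, [-0.0231, -0.0311, -0.0516], 0], [0.33, [-0.0288, -0.0446, -0.0645], 0], [0.33, [-0.0331, -0.057, -0.074], 0], [0.33, [-0.0368, -0.0705, -0.0824], 0], [0.33, [-0.0394, -0.0818, -0.0882], 0]]
[[0.33, [-0.0022, -0.0118, -0.0049], 0], [0.33, [-0.004, -0.024, -0.009], 0], [0.33, [-0.0052, -0.035, -0.0118], 0], [0.33, [-0.0062, -0.0461, -0.0139], 0], [0.33, [-0.0067, -0.0558, -0.0151], 0], [0.33, [-0.007, -0.0639, -0.0157], 0], [0.33, [-0.0071, -0.0704, -0.0159], 0], [0.33, [-0.0071, -0.0753, -0.016], 0]]
[[0.33, [0.0, -0.0016, 0.0], 0], [0.33, [0.0, -0.0032, 0.0001], 0], [0.33, [0.0001, -0.0049, 0.0001], 0], [0.33, [0.0001, -0.0049, 0.0001], 0]]
```

```bash
python3 -m pendant '[[0.33,[-0.0038,-0.0032,-0.0084],0],[0.33,[-0.0098,-0.0097,-0.022],0],[0.33,[-0.0167,-0.0194,-0.0374],0],[0.33,[-0.0231,-0.0311,-0.0516],0],[0.33,[-0.0288,-0.0446,-0.0645],0],[0.33,[-0.0331,-0.057,-0.074],0],[0.33,[-0.0368,-0.0705,-0.0824],0],[0.33,[-0.0394,-0.0818,-0.0882],0]]'
python3 -m pendant '[[0.33,[-0.0022,-0.0118,-0.0049],0],[0.33,[-0.004,-0.024,-0.009],0],[0.33,[-0.0052,-0.035,-0.0118],0],[0.33,[-0.0062,-0.0461,-0.0139],0],[0.33,[-0.0067,-0.0558,-0.0151],0],[0.33,[-0.007,-0.0639,-0.0157],0],[0.33,[-0.0071,-0.0704,-0.0159],0],[0.33,[-0.0071,-0.0753,-0.016],0]]'
python3 plan.py
```

```text
t: 35.05
eef_pos: [524.9, -170.7, 300.0]
orientation: [0.044, 0.956, 0.206, 0.204]
force: [0.6, 0.5, 0.6]
opening: 28.3
grasp_force: 0.0
t: 36.05
eef_pos: [525.1, -230.2, 288.8]
orientation: [0.043, 0.956, 0.206, 0.204]
force: [-0.7, 3.7, 1.6]
opening: 28.3
grasp_force: 3.0
t 36.05 pos [ 525.1 -230.2  288.8] yaw 90.1 F [-0.7  3.7  1.6] open 28.3 gf 3.0 tilt [ 0.409  0.376 -0.831]
```

The weigh pan is back on its rest (light 3.7 N contact). Open, back off, then return to the handle.

```bash
python3 -m pendant '[[0.5,[0,0.001,0],0],[0.8,[0,0,0],0],[1,[0,0,-0.005],0],[1,[0,0,-0.03],0],[1,[0,0,-0.07],0],[1,[0,0,-0.115],0],[1,[0.02,0,-0.15],-0.1],[1,[0.05,0,-0.16],-0.25]]'
python3 plan.py 412 -284 290 132.7 515.6 -190 81.7 132.7; python3 yel.py
python3 - <<'E'
from h import *
for n in("top","scene"): print([(q,n,np.round(x["point"],1).tolist(),round(x["conf"],2)) for q in("pan_center","lever_grip","pan_grip") for x in manip.spot_in(n,q)[:1]])
E
```

```text
t: 37.05
eef_pos: [435.5, -272.3, 382.3]
orientation: [-0.084, 0.953, 0.176, 0.231]
force: [-0.6, 0.0, 0.2]
opening: 85.7
grasp_force: 0.0
t 37.05 pos [ 435.5 -272.3  382.3] yaw 104.6 F [-0.6  0.   0.2] open 85.7 gf 0.0 tilt [ 0.411  0.374 -0.832]
[412.0, -284.0, 290.0, 132.7] [0.081, -0.041, 0.078] turn -0.543 or -6.543
[515.6, -190.0, 81.7, 132.7] [0.08, -0.04, 0.392] turn -0.543 or -6.543
top [296.9 183.7] area 142 at z60 [671.8 -62.3]
top [296.4 204.4] area 157 at z60 [597.6 -85.7]
scene [293.7 246.2] area 36 at z60 [666.4 -54.3]
[('pan_center', 'top', [303.1, 195.0], 0.96), ('lever_grip', 'top', [338.6, 199.6], 0.82), ('pan_grip', 'top', [298.6, 193.2], 0.63)]
[('pan_center', 'scene', [278.7, 252.2], 0.84), ('lever_grip', 'scene', [308.5, 227.4], 0.87), ('pan_grip', 'scene', [281.0, 254.4], 0.69)]
```

```bash
python3 -m pendant '[[1,[0.03,-0.015,0.02],-0.17],[1,[0.06,-0.03,0.05],-0.34],[1,[0.08,-0.04,0.078],-0.5],[1,[0.08,-0.04,0.12],-0.543],[1,[0.08,-0.04,0.17],-0.543],[1,[0.08,-0.04,0.22],-0.543],[1,[0.08,-0.04,0.26],-0.543],[1,[0.08,-0.04,0.28],-0.543]]'
python3 plan.py 515.6 -190 81.7 132.7
```

```text
t: 38.45
eef_pos: [479.1, -220.4, 152.4]
orientation: [-0.346, 0.892, 0.107, 0.269]
force: [-0.3, 0.1, 0.0]
opening: 85.4
grasp_force: 0.0
t 38.45 pos [ 479.1 -220.4  152.4] yaw 132.5 F [-0.3  0.1  0. ] open 85.4 gf 0.0 tilt [ 0.406  0.378 -0.832]
[515.6, -190.0, 81.7, 132.7] [-0.0, -0.003, 0.106] turn -0.006 or -6.006
```

```bash
python3 -m pendant '[[1,[0,-0.003,0.03],-0.006],[1,[0,-0.003,0.06],-0.006],[1,[0,-0.003,0.085],-0.006],[1,[0,-0.003,0.1],-0.006],[1,[0,-0.003,0.106],-0.006],[0.5,[0,-0.003,0.106],-0.006],[0.3,[0,-0.003,0.106],-0.006],[0,[0,-0.003,0.106],-0.006]]'
python3 -m pendant '[[0,[0,0,0],0],[0,[0,0,0],0],[0,[0,0,0],0],[0,[0,0,0],0],[0,[0,0,0],0],[0,[0,0,0],0],[0,[0,0,0],0],[0,[0,0,0],0]]'
python3 plan.py; python3 yel.py
cat > ring2.py <<'E'
from h import *
th=np.linspace(0,2*np.pi,180,endpoint=False)
G={n:cv2.GaussianBlur(manip.get_image(n),(0,0),.7).astype(np.float32).mean(2) for n in("top","scene")}
def score(n,x,y,rw):
    v=0
    for rr,w in rw:
        p=proj(n,np.c_[x+rr*np.cos(th),y+rr*np.sin(th),np.full(180,28.)]).astype(np.float32)
        v+=w*np.minimum(cv2.remap(G[n],p[:,:1].copy(),p[:,1:].copy(),cv2.INTER_LINEAR),70).mean()
    return v
dbl=((90,1),(82,1),(74,-1),(98,-1)); one=lambda R:((R,1),(R-7,-.5),(R+7,-.5))
for nm,x0,y0,rw in(("big",630,275,dbl),("mid?60",629,92,one(60)),("mid?70",629,92,one(55))):
    for ns in(("top",),("scene",),("top","scene")):
        L=sorted(((sum(score(n,x,y,rw) for n in ns),x,y) for x in np.arange(x0-24,x0+25,3.) for y in np.arange(y0-36,y0+37,3.)),reverse=True); print(nm,ns,np.round(L[:4],1).tolist())
E
python3 ring2.py
```

```text
t: 39.45
eef_pos: [515.3, -191.9, 84.5]
orientation: [-0.348, 0.891, 0.105, 0.271]
force: [0.1, -0.2, -0.5]
opening: 32.3
grasp_force: 0.0
t: 40.45
eef_pos: [515.1, -191.8, 84.5]
orientation: [-0.349, 0.891, 0.105, 0.27]
force: [-3.3, -0.4, 6.6]
opening: 20.9
grasp_force: 59.7
t 40.45 pos [ 515.1 -191.8   84.5] yaw 132.7 F [-3.3 -0.4  6.6] open 20.9 gf 59.7 tilt [ 0.409  0.376 -0.832]
top [296.9 183.7] area 139 at z60 [672.  -62.1]
top [296.4 204.4] area 157 at z60 [597.6 -85.7]
scene [293.8 246. ] area 39 at z60 [667.3 -53.1]
big ('top',) [[24.5, 633.0, 290.0], [24.2, 630.0, 290.0], [24.0, 630.0, 293.0], [23.8, 633.0, 287.0]]
big ('scene',) [[3.8, 627.0, 299.0], [3.8, 630.0, 302.0], [3.7, 627.0, 296.0], [3.7, 630.0, 299.0]]
big ('top', 'scene') [[26.6, 630.0, 293.0], [26.2, 627.0, 293.0], [26.0, 630.0, 290.0], [25.4, 630.0, 296.0]]
mid?60 ('top',) [[9.5, 626.0, 95.0], [9.0, 629.0, 95.0], [8.5, 626.0, 98.0], [8.1, 629.0, 98.0]]
mid?60 ('scene',) [[0.9, 623.0, 113.0], [0.9, 623.0, 116.0], [0.9, 623.0, 110.0], [0.9, 626.0, 116.0]]
mid?60 ('top', 'scene') [[8.9, 626.0, 95.0], [8.3, 629.0, 95.0], [8.1, 626.0, 98.0], [7.3, 629.0, 98.0]]
mid?70 ('top',) [[3.2, 623.0, 104.0], [3.2, 620.0, 101.0], [3.1, 620.0, 98.0], [3.0, 626.0, 104.0]]
mid?70 ('scene',) [[1.0, 617.0, 113.0], [1.0, 617.0, 116.0], [1.0, 617.0, 110.0], [0.9, 620.0, 116.0]]
mid?70 ('top', 'scene') [[3.0, 620.0, 101.0], [2.9, 620.0, 104.0], [2.8, 623.0, 104.0], [2.7, 617.0, 98.0]]
```

Gripped again, lemons still in. The big ring's centre fits at (630,292) using both cameras. Slide back the way we came.

```bash
python3 d.py -8 4 0.5 -24 15 0.7 -38 35 0.7 -44 62 0.7 -44 95 0.7 -44 128 0.7 -44 155 0.7 -44 170 0.7
```

```text
[-8.0, 4.0, 0.5] [0.0029, 0.0105, -0.0027]
[-24.0, 15.0, 0.7] [0.0072, 0.0341, -0.0059]
[-38.0, 35.0, 0.7] [0.0038, 0.0644, -0.0037]
[-44.0, 62.0, 0.7] [-0.0107, 0.0942, 0.0059]
[-44.0, 95.0, 0.7] [-0.034, 0.1246, 0.0214]
[-44.0, 128.0, 0.7] [-0.0573, 0.1549, 0.0369]
[-44.0, 155.0, 0.7] [-0.0764, 0.1796, 0.0496]
[-44.0, 170.0, 0.7] [-0.087, 0.1934, 0.0566]
```

```bash
python3 -m pendant '[[0,[0.0029,0.0105,-0.0027],0],[0,[0.0072,0.0341,-0.0059],0],[0,[0.0038,0.0644,-0.0037],0],[0,[-0.0107,0.0942,0.0059],0],[0,[-0.034,0.1246,0.0214],0],[0,[-0.0573,0.1549,0.0369],0],[0,[-0.0764,0.1796,0.0496],0],[0,[-0.087,0.1934,0.0566],0]]'
python3 plan.py
cat > rim.py <<'E'
import sys; from h import *
th=np.linspace(0,2*np.pi,240,endpoint=False)
im=manip.get_image("top"); g=cv2.GaussianBlur(im,(0,0),.6).astype(np.float32).mean(2)
def s(x,y):
    v=0
    for rr,w in((73,1),(80,-1)):
        p=proj("top",np.c_[x+rr*np.cos(th),y+rr*np.sin(th),np.full(240,108.)]).astype(np.float32)
        v+=w*np.median(cv2.remap(g,p[:,:1].copy(),p[:,1:].copy(),cv2.INTER_LINEAR))
    return v
x0,y0=map(float,sys.argv[1:3])
L=sorted(((s(x,y),x,y) for x in np.arange(x0-24,x0+25,2.) for y in np.arange(y0-24,y0+25,2.)),reverse=True); L=np.array(L[:8]); print("rim",L[:,1:].mean(0),L[:3].round(1).tolist(),[(np.round(at_z("top",r["point"],50),0).tolist(),r["conf"]) for r in manip.spot_in("top","pan_center")[:1]])
E
python3 rim.py 580 88; python3 yel.py
```

```text
t: 41.65
eef_pos: [471.0, -21.1, 84.6]
orientation: [-0.349, 0.891, 0.105, 0.271]
force: [0.7, -3.0, 0.5]
opening: 20.7
grasp_force: 59.4
t 41.65 pos [471.  -21.1  84.6] yaw 132.7 F [ 0.7 -3.   0.5] open 20.7 gf 59.4 tilt [ 0.409  0.375 -0.832]
rim [600.25  93.25] [[50.8, 604.0, 94.0], [49.4, 604.0, 92.0], [48.2, 594.0, 92.0]] [([605.0, 76.0, 50.0], 0.55)]
top [249.6 178.8] area 138 at z60 [628.3 107. ]
top [247.6 199. ] area 154 at z60 [554.2  86.7]
scene [268.2 224.7] area 24 at z60 [638.3 130. ]
```

The rim estimate is noisy. I'll fit the circle properly (radial edges, robust) from the same standing view.

```bash
cat > rim.py <<'E'
import sys; from h import *
from scipy.optimize import least_squares
th=np.linspace(0,2*np.pi,180,endpoint=False)
def fit(x0,y0,n=("top"),it=4):
    g=cv2.GaussianBlur(manip.get_image("top"),(0,0),.8).astype(np.float32).mean(2); c=np.array([x0,y0])
    rr=np.arange(50,105,1.)
    for _ in range(it):
        P=np.array([[c[0]+r*np.cos(t),c[1]+r*np.sin(t),108] for t in th for r in rr]); p=proj("top",P).astype(np.float32)
        v=cv2.remap(g,p[:,:1].copy(),p[:,1:].copy(),cv2.INTER_LINEAR).reshape(len(th),-1)
        d=v[:,6:]-v[:,:-6]; k=d.argmin(1); ok=d.min(1)<-35; r=rr[k]+3
        X=c+np.c_[r*np.cos(th),r*np.sin(th)]; X=X[ok]
        s=least_squares(lambda q:np.hypot(X[:,0]-q[0],X[:,1]-q[1])-q[2],[*c,75],loss="cauchy",f_scale=2); c=s.x[:2]
    res=np.abs(np.hypot(*(X-c).T)-s.x[2]); return s.x,len(X),np.median(res)
print("rim",*fit(*map(float,sys.argv[1:3])))
E
python3 rim.py 590 95; python3 rim.py 580 85
```

```text
rim [588.32322847  91.73332074  79.62504748] 168 0.37962047904709095
rim [588.03269585  91.64419175  79.66584272] 165 0.48167271791395194
```

The rim fits cleanly at (588.2,91.7), so the remaining slide is (+43,+199).

```bash
python3 d.py 0 12 0 0 36 0 0 66 0 2 98 0 10 130 0 24 160 0 36 185 0 43 199.5 0
```

```text
[0.0, 12.0, 0.0] [-0.0085, 0.011, 0.0057]
[0.0, 36.0, 0.0] [-0.0254, 0.0331, 0.017]
[0.0, 66.0, 0.0] [-0.0465, 0.0606, 0.0311]
[2.0, 98.0, 0.0] [-0.0706, 0.0883, 0.0472]
[10.0, 130.0, 0.0] [-0.0993, 0.1109, 0.0664]
[24.0, 160.0, 0.0] [-0.1311, 0.1266, 0.0877]
[36.0, 185.0, 0.0] [-0.1579, 0.1394, 0.1056]
[43.0, 199.5, 0.0] [-0.1735, 0.1467, 0.116]
```

```bash
python3 -m pendant '[[0,[-0.0085,0.011,0.0057],0],[0,[-0.0254,0.0331,0.017],0],[0,[-0.0465,0.0606,0.0311],0],[0,[-0.0706,0.0883,0.0472],0],[0,[-0.0993,0.1109,0.0664],0],[0,[-0.1311,0.1266,0.0877],0],[0,[-0.1579,0.1394,0.1056],0],[0,[-0.1735,0.1467,0.116],0]]'
python3 plan.py; python3 rim.py 630 290; python3 yel.py
python3 - <<'E'
from h import *
for q in("jar_mid","mill_mid","tin_mid","mug_mid","lever_grip"): print(q,[(np.round(x["point"],1).tolist(),round(x["conf"],2)) for x in manip.spot_in("top",q)[:1]])
E
```

```text
t: 42.95
eef_pos: [515.1, 177.4, 84.6]
orientation: [-0.348, 0.892, 0.104, 0.27]
force: [-3.5, -6.5, 4.8]
opening: 20.8
grasp_force: 60.3
t 42.95 pos [515.1 177.4  84.6] yaw 132.7 F [-3.5 -6.5  4.8] open 20.8 gf 60.3 tilt [ 0.409  0.374 -0.833]
rim [619.81724895 280.68167325  93.18660409] 110 3.007365925174568
top [205.2 147.8] area 71 at z60 [683.4 306.4]
top [202.5 154.6] area 21 at z60 [654.6 305.4]
top [201.6 168.3] area 80 at z60 [603.7 287.7]
jar_mid [([238.7, 145.4], 0.67)]
mill_mid [([283.0, 160.3], 0.81)]
tin_mid [([148.4, 213.7], 0.85)]
mug_mid [([329.6, 279.8], 0.72)]
lever_grip [([338.2, 199.8], 0.98)]
```

The pan is at about (632,290) by the measured travel, on the ring centre, with the bystanders unmoved. Release and back out along the tool axis.

```bash
python3 -m pendant '[[0.35,[0,0,0],0],[0.6,[0,0,0],0],[1,[0,0,0],0],[1,[0,0,-0.01],0],[1,[0,0,-0.05],0],[1,[0,0,-0.1],0],[1,[0,0,-0.17],0],[1,[0,0,-0.24],0]]'
python3 plan.py; python3 yel.py
python3 - <<'E'
import runpy; from h import *
m=runpy.run_path("ring2.py") if 0 else None
im={n:manip.get_image(n) for n in("top","scene")}
for n in im:
    cv2.imwrite(f"pics/end_{n}.png",im[n]); print(n,[(q,np.round(x["point"],1).tolist(),round(x["conf"],2)) for q in("pan_center","jar_mid","weigh_pan","lever_grip") for x in manip.spot_in(n,q)[:1]])
from fit import sil
print("expected sil at (631,291)",sil([631,291]))
th=np.linspace(0,2*np.pi,240,endpoint=False); g=cv2.GaussianBlur(im["scene"],(0,0),.7).astype(np.float32).mean(2)
from scipy.ndimage import map_coordinates as mc
# silhouette columns at wall rows: bright pan vs dark glass
P=proj("scene",[631,291,40])[0]; r=int(round(P[1])); print("row",r,g[r,225:295].round(0).astype(int).tolist())
c=int(round(P[0])); print("col",c,g[195:245,c].round(0).astype(int).tolist())
E
```

```text
t: 44.35
eef_pos: [434.8, 104.7, 246.2]
orientation: [-0.349, 0.891, 0.105, 0.271]
force: [1.0, 1.6, 0.7]
opening: 85.4
grasp_force: 0.0
t 44.35 pos [434.8 104.7 246.2] yaw 132.7 F [1.  1.6 0.7] open 85.4 gf 0.0 tilt [ 0.409  0.376 -0.831]
top [205.8 148.2] area 66 at z60 [682.6 303.9]
top [202.8 155. ] area 28 at z60 [653.7 303.8]
top [202.2 168.6] area 79 at z60 [603.4 285.6]
top [('pan_center', [208.5, 160.3], 0.69), ('jar_mid', [257.2, 193.6], 0.53), ('weigh_pan', [341.7, 197.0], 0.75), ('lever_grip', [190.7, 148.1], 0.61)]
scene [('pan_center', [252.8, 202.2], 0.71), ('weigh_pan', [307.7, 229.1], 0.85), ('lever_grip', [308.6, 225.0], 0.97)]
expected sil at (631,291) [236.7 270.8 222.9 192.5]
row 213 [38, 38, 38, 39, 39, 39, 40, 40, 41, 44, 47, 49, 52, 53, 54, 53, 54, 60, 71, 84, 102, 120, 131, 135, 133, 131, 133, 136, 138, 139, 139, 138, 137, 135, 133, 133, 133, 131, 129, 126, 123, 124, 135, 151, 152, 125, 81, 49, 40, 43, 46, 46, 46, 45, 44, 45, 45, 45, 44, 44, 45, 46, 48, 56, 81, 122, 153, 152, 142, 137]
col 253 [141, 140, 139, 139, 139, 139, 138, 138, 139, 142, 144, 142, 138, 138, 139, 140, 139, 138, 138, 138, 138, 138, 138, 136, 132, 123, 108, 90, 75, 65, 53, 41, 35, 35, 34, 34, 36, 42, 49, 50, 44, 43, 47, 46, 41, 38, 35, 32, 32, 36]
```

The scene silhouette (right edge at 271, bottom at 222.5) agrees with the pan at (631,291). One check of the visible ring arcs against that centre.

Run:
```python
from h import *
th=np.linspace(0,2*np.pi,720)
g=cv2.GaussianBlur(cv2.imread("pics/end_scene.png"),(0,0),.5).astype(np.float32).mean(2)
for c in((631,291),(629,297),(633,285)):
    o=[]
    for R in(82,90):
        p=proj("scene",np.c_[c[0]+R*np.cos(th),c[1]+R*np.sin(th),np.full(720,28.)])
        o.append([round(p[np.abs(p[:,0]-k)<.6,1].max(),1) for k in(246,250,253,256,260,264,268)])
    print(c,o)
for k in(246,250,253,256,260,264,268): v=g[222:245,k]; print(k,[(222+i,int(v[i])) for i in range(1,22) if v[i]>=v[i-1] and v[i]>v[i+1] and v[i]>39])
```

```text
(631, 291) [[np.float64(222.9), np.float64(223.5), np.float64(223.6), np.float64(223.6), np.float64(223.3), np.float64(222.5), np.float64(221.0)], [np.float64(223.8), np.float64(224.3), np.float64(224.5), np.float64(224.5), np.float64(224.2), np.float64(223.5), np.float64(222.2)]]
(629, 297) [[np.float64(222.5), np.float64(223.0), np.float64(223.1), np.float64(223.0), np.float64(222.6), np.float64(221.7), np.float64(219.9)], [np.float64(223.4), np.float64(223.8), np.float64(223.9), np.float64(223.9), np.float64(223.5), np.float64(222.7), np.float64(221.3)]]
(633, 285) [[np.float64(223.2), np.float64(223.9), np.float64(224.2), np.float64(224.2), np.float64(224.0), np.float64(223.3), np.float64(222.0)], [np.float64(224.2), np.float64(224.8), np.float64(225.0), np.float64(225.1), np.float64(224.9), np.float64(224.3), np.float64(223.2)]]
246 []
250 []
253 [(234, 51), (237, 48)]
256 [(231, 67), (240, 47)]
260 [(230, 47), (242, 43)]
264 [(228, 51), (243, 56)]
268 [(228, 44), (236, 39), (243, 43)]
```

```bash
python3 -c "
from cell import manip
print(manip.close_job())"
```

```text
the job is handed in; nothing more can be done
None
```

I handed the job in at about 44 s of the 72 s. By my measurements both lemons are in the saucepan, which sits within about 4 mm of the big double ring's centre. The weigh pan was eased back to its rest, and the jar, mill, tin and mug read as unmoved just before I let go. I saw no sign of the pan lifting, but the grip pressed up to about 6 N vertically at times and nothing measured its contact with the glass. The judge's verdict was not shown to me.

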